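# Switch over the bench control box with a flat screwdriver

## Robot

A 7-joint arm with a two-finger parallel gripper is mounted at the origin on the work surface. World frame = base frame: x ahead of the robot, y to its left, z up, the work surface at z = 0. Lengths are in mm, angles in degrees, forces in N, time in s.
With the tool pointing down it reaches from about 350 to 900 mm from the base axis. Payload 19.9 kg.
Tool frame: the origin (TCP) lies at the very end of the fingers, on their centre line; the grasp point (between the pads) lies env.pinch_z behind it (env.pinch_z is the distance from the TCP to the grasp point, in mm); z points along the fingers, y is the direction in which the jaws open and shut (so a half turn about z gives the same grasp; the last joint's range is limited). The gripper opens to 85 mm and grips with 20 to 120 N. Pads are 22 mm wide; open, the fingers measure 114 mm over their backs; the gripper's body (76 mm by 85 mm) begins 54 mm behind the grasp point. The pads swing forward as they close: fully open they stand 13 mm farther back than shut.
Start: joints at [-74.972, 23.915, -0.59, 92.452, 0.269, 63.638, -3.037], TCP at [186.957, 596.36, 204.16] pointing down, gripper open.
Joint ranges: [-161.28, 161.28], [-22.2, 115.67], [-73.04, 71.86], [3.21, 147.25], [-68.34, 248.33], [10.77, 114.83], [-161.83, 161.83]. Speed limits (degrees/s): [108.29, 108.29, 136.94, 136.94, 172.46, 172.46, 172.46].

## Interface

Orientations are given as [roll, pitch, yaw] about the fixed x, y, z axes, in that order (R = Rz(yaw) Ry(pitch) Rx(roll)).
In Python, from station import env gives the robot as it stands.
- The arm moves only by the tool send_rows, never from a script. Its argument "rows" is a list of rows, each an object with "slide": the shift along the tool's x, y, z in cm, a list of three; "twist": the turn, a rotation vector about the tool's x, y, z in rad, a list of three; "hand": the finger opening in cm, from 0 to 8.54. In form: [{"slide": [dx, dy, dz], "twist": [rx, ry, rz], "hand": hand}, ...]. A call has 1 to 8 rows; each row shifts and turns the commanded pose from where the row before left it, along the tool's axes as they then stand; what a row does not reach is not made up. A row lasts 1/12 s, in which the tool goes at most 41.7 mm and 7.16 degrees, less where a joint would pass 70% of its speed; a pose out of reach is approached as far as the arm can. A call is refused whole if a number of a shift passes 4.17 or a number of a turn 0.125, either way. A call with a gripper value outside its range is refused whole. The fingers move at their own pace and stop on an object; "newtons" is the grip in N (left out, the last holds). Time passes only in rows, so rows that do not move let the fingers close. It gives the time, the measured TCP pose, the force and the opening at its end, in the units of the state.
- env.observe(): the state, without advancing time (a new reading comes with each control period).
- env.read_camera(name): name is "scene" or "top" or "wrist"; returns the picture (400x640x3 uint8, red, green, blue); there is no depth.
- env.get_calibration(name): a dict with "fx", "fy", "cx", "cy" (pixels), "extrinsics" (4x4, takes a point from camera to world coordinates). Camera axes: x right, y down, z forward; pixel columns grow to the right and rows downward; lengths in mm; the calibration is good to about 2 mm. The wrist camera is an equidistant fisheye: a pixel r from the principal point sees the ray r / f radians off the axis. A picture is of the moment at which its call begins: read the wrist's pose just before it. get_calibration takes no time and is no camera call; for the wrist camera it gives the pose at the moment of the call.
- env.hand_in(): hands the job in, once; it reports no verdict.
Trained networks look in the newest picture that a camera, given by its name, has taken for a name from the list of things; names that differ only in an ending like _2 or _b are one class to them, and where a whole thing is asked for, a point or a joint stands for the part that bears it (a point fixed in the world has none). Each returns a list of dicts, best first, with "confidence" (0 to 1); they miss things now and then, are a little off and sometimes report something else, mostly with a low value. They report only what shows in the picture. A call takes as long as a camera call. They do not tell look-alikes from the thing itself.
- env.trace(camera, thing): "pixels" (400x640 bool, what is visible of it) and "rect" ([left, top, right, bottom] in pixels, round what is visible of it).
The state is a dict: "t": time; "q": joint angles; "joint_velocities": joint speeds; "tau": joint torques, N m; "ee_pos": TCP position; "orientation": TCP orientation; "contact_force": force on the tool from outside, world axes, zero at the start; "torque": the same for the moment, N m; "opening": finger opening in mm.
Only numpy, scipy, OpenCV 4.12 (cv2) and the standard library are available. Lean on these libraries where they do the work, as an engineer would, in place of code of your own. Each camera call takes 0.05 s, during which the arm holds its last target.

## Task

Switch the grey control box over for the next job: take the flat screwdriver out of its wooden stand, set its blade in the slot of the round switch on the box's sloping face and turn the switch with it a quarter turn clockwise, right up to its stop. Then put the screwdriver back in its stand, upright and fully down, and leave the other things on the bench where they are.

Things in the scene. Friction and masses are not known exactly. Their poses are not given: they have to be found in the camera images.
- box: grey metal control box fixed to the bench, 170 x 170 mm on plan. Its top is an aluminium-plated face sloping at 30 degrees: 45 mm high at the front (-x side of the box), 143 mm at the back (+x side), so the face looks up and towards -x of the box. Origin at the centre of its underside, z up. The round switch is in the middle of the face.
- selector (a joint): the round slotted switch on the sloping face, in rad: it turns about the normal of the face and the value grows as it is turned clockwise (seen by someone looking at the face). It has hard stops at 0 and 1.571; it starts between 0 and 0.2, with the slot about level across the face, the small pointer nose towards the box's +y side. At 1.571 the slot runs straight up the slope, nose at the top. Stiff (about 0.12 N m) and stays where it is left.
- selector_slot (a point): middle of the slot's mouth, on the switch's axis, level with the top of the steel switch, which is 54 mm across and stands 20 mm off the face. z points straight out of the face (30 degrees from vertical), y runs along the slot towards the pointer nose; it turns with the switch. The slot is 6 mm wide with a 3 mm lead-in chamfer on each edge, 12 mm deep, and runs right across the switch.
- stand: wooden block fixed to the bench, 85 x 85 x 100 mm high, that holds the screwdriver. Origin at the centre of its underside, z up.
- stand_hole (a point): middle of the mouth of the round hole in the stand's top, 100 mm above the bench, z up. The hole is 26 mm in diameter, 92 mm deep.
- driver_grip (a point): grasp point, about the middle of the black square handle of the flat screwdriver (loose, 160 g); at the start it stands blade down in the stand, its collar on the rim. The handle is 26 x 26 mm, flats facing its x and y; its end is 28 mm beyond this point along +z. The round collar, 40 mm across and 8 mm thick, has its underside 46 mm below this point, and rests on the stand's rim. z runs along the screwdriver from blade to handle end, y along the width of the blade.
- driver_tip (a point): middle of the end of the screwdriver's blade, on its axis, 126 mm from driver_grip and 80 mm below the collar's underside; same axes as driver_grip. The blade is 18 mm wide (along y), 4 mm thick (along x) and 16 mm long, on a round shaft 10 mm in diameter.
- bin: bystander: empty red open bin 100 x 160 x 75 mm, origin under its centre.
- can: bystander: upright bare metal can with a black cap, 60 mm across and 160 mm high, origin under its centre.
- roll: bystander: upright white paper roll, 110 mm across and 180 mm high, origin under its centre.
- bar: bystander: aluminium flat bar 200 x 30 x 6 mm lying along its y, origin under its centre.
Not all that is in view belongs to the job. What is shaped like the part that bears driver_grip but blue, purple or yellow is not meant.

How it is judged (in metres and radians):
On the way, in this order (a step that is already met when the one before it is completed fails the run):
1. the screwdriver's blade stands in the slot before the switch has been turned (distance between driver_tip and selector_slot below 0.016 m and z of driver_tip in the frame of selector_slot below -0.003 m and angle between the z axis of driver_tip and the z axis of selector_slot, either way round below 0.35 rad and value of joint selector below 0.5 rad), for 0.05 s.
2. the switch has been turned clockwise to within 15 degrees of its stop, with the blade in the slot (distance between driver_tip and selector_slot below 0.016 m and z of driver_tip in the frame of selector_slot below -0.003 m and angle between the z axis of driver_tip and the z axis of selector_slot, either way round below 0.35 rad and value of joint selector above 1.31 rad), for 0.1 s.
At the end, for the whole second after the job is handed in: The switch stays within 15 degrees of its clockwise stop, and the screwdriver stands released in the hole of its stand: blade end at least 74 mm below the hole's mouth and within 20 mm of its middle, upright within 8 degrees. No bystander has been pushed more than 30 mm (value of joint selector above 1.31 rad and z of driver_tip in the frame of stand_hole below -0.074 m and horizontal distance between driver_tip and stand_hole below 0.02 m and angle between driver_grip's own z axis and vertical below 0.15 rad and velocity of joint selector below 0.05 rad/s); the robot touches nothing.
It fails at once if the red bin is pushed more than 30 mm from its place (distance of bin from where it was at the start of the episode above 0.03 m).
It fails at once if the can is pushed more than 30 mm from its place (distance of can from where it was at the start of the episode above 0.03 m).
It fails at once if the paper roll is pushed more than 30 mm from its place (distance of roll from where it was at the start of the episode above 0.03 m).
It fails at once if the flat bar is pushed more than 30 mm from its place (distance of bar from where it was at the start of the episode above 0.03 m).
It also fails if it takes over 51 s, if anything falls off the work surface, if the arm or the gripper's body presses on something with over 40 N, if the wrist force passes 120 N, or if a joint passes its speed limit or range.

## Working session

There is one attempt and no reset: what is moved stays moved. The work goes in short steps, Python scripts to look and compute and a tool call to move; the robot and the scene stay as the last step left them, time stands still between calls to the robot, and variables do not carry over. Pictures are saved under pics/ and viewed, and the job is handed in when it is done.

Besides the shell and the picture viewer there is one more tool, called after "Emit:" in YAML: its name, and indented under it one key for each argument. send_rows: Moves the arm, as the interface text tells. Its arguments: {"type":"object","properties":{"rows":{"type":"array"},"newtons":{"type":"number"}},"required":["rows"]}

```bash
ls; mkdir -p pics; python3 - <<'E'
from station import env
import cv2,json
print(env.observe(), env.pinch_z)
for n in ["scene","top","wrist"]:
    c=env.get_calibration(n); print(n,c)
    im=env.read_camera(n); cv2.imwrite(f"pics/{n}0.png",im[:,:,::-1])
    for th in ["box","selector","stand","driver_grip"]:
        try: print(n,th,[(round(d["confidence"],2),d["rect"],int(d["pixels"].sum())) for d in env.trace(n,th)])
        except Exception as e: print(th,e)
E
```

```text
pics
{'t': 0.0, 'q': array([-74.97036867,  23.94871778,  -0.59046271,  92.4875407 ,
         0.27091249,  63.63963286,  -3.03706005]), 'joint_velocities': array([ 0.0303002 ,  0.02578265,  0.04048928, -0.09842237, -0.02786648,
       -0.03233419,  0.0087865 ]), 'tau': array([ 9.84697363e-04, -8.64457440e+01,  6.79256357e-01, -4.34912682e+01,
        1.91833160e-02,  7.03231548e-03,  9.96010613e-05]), 'ee_pos': array([186.87550429, 595.97825387, 203.53811723]), 'orientation': array([-1.79925745e+02,  6.85334736e-03,  1.62593549e+02]), 'contact_force': array([ 0.62000105, -0.25832834,  0.13009812]), 'torque': array([ 0.01109282,  0.00859968, -0.01249408]), 'opening': 85.40592832268958} 18.700000000000003
scene {'fx': 440.3060057297106, 'fy': 440.3060057297106, 'cx': 322.09650953486107, 'cy': 202.2116853924673, 'extrinsics': array([[-4.69979821e-01,  6.09428362e-01, -6.38526460e-01,
         1.43210542e+03],
       [ 8.82604521e-01,  3.15181920e-01, -3.48811721e-01,
         4.51362944e+02],
       [-1.13237606e-02, -7.27500810e-01, -6.86013370e-01,
         9.76250180e+02],
       [ 0.
[... 1423 characters left out ...]
4)]
wrist {'fx': 309.70691628693146, 'fy': 309.70691628693146, 'cx': 314.09022768552626, 'cy': 204.83528920013129, 'extrinsics': array([[ 2.99404185e-01,  9.08884681e-01,  2.90320116e-01,
         1.12739392e+02],
       [ 9.54123720e-01, -2.84489116e-01, -9.33481158e-02,
         6.18359608e+02],
       [-2.24975947e-03,  3.04950125e-01, -9.52365665e-01,
         3.73370709e+02],
       [ 0.00000000e+00,  0.00000000e+00,  0.00000000e+00,
         1.00000000e+00]])}
wrist box [(0.88, [30.6, 366.9, 72.3, 397.7], 1050)]
wrist selector [(0.72, [154.2, 379.3, 194.1, 400.0], 584)]
wrist stand [(0.56, [150.1, 376.1, 193.8, 400.0], 669)]
wrist driver_grip [(0.79, [146.7, 358.2, 162.7, 400.0], 201)]
```

```bash
python3 - <<'E'
import cv2
a=cv2.imread("pics/scene0.png")[130:280,220:540]; cv2.imwrite("pics/s0c.png",cv2.resize(a,(800,375),interpolation=cv2.INTER_CUBIC))
a=cv2.imread("pics/top0.png")[170:290,190:430]; cv2.imwrite("pics/t0c.png",cv2.resize(a,(800,400),interpolation=cv2.INTER_CUBIC))
E
```

```text
(no output)
```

View pics/top0.png

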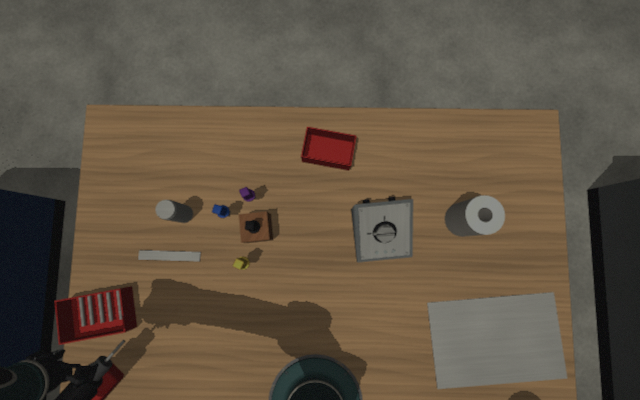

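View pics/scene0.png

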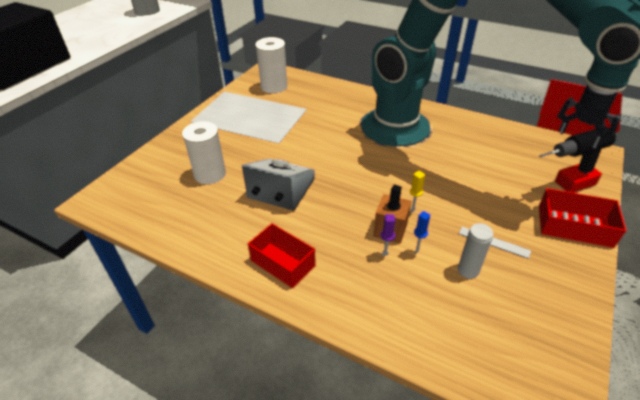

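```bash
sleep 0
```

```text
(no output)
```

View pics/wrist0.png

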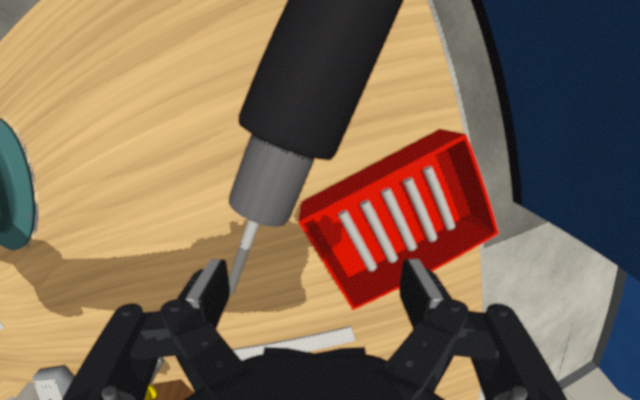

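View pics/t0c.png

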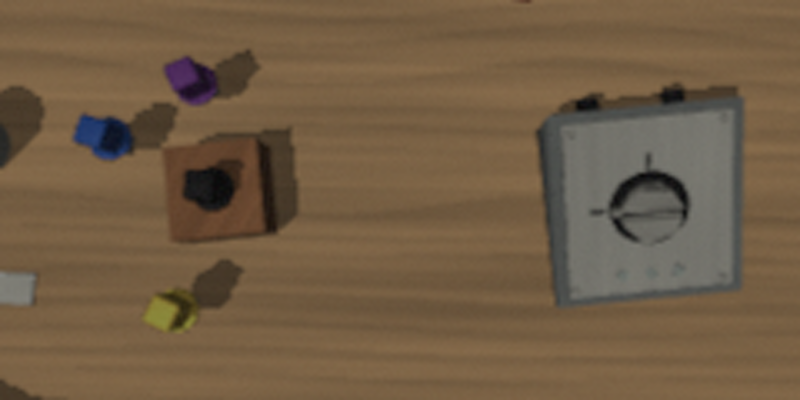

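View pics/s0c.png

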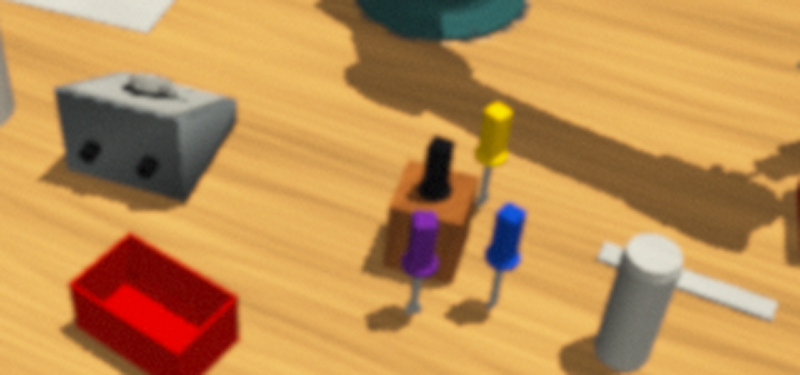

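```bash
cat > h.py <<'E'
import numpy as np, cv2
from scipy.spatial.transform import Rotation as R
def rays(cal,px,fish=False):
    px=np.atleast_2d(np.asarray(px,float)); d=np.c_[(px[:,0]-cal["cx"])/cal["fx"],(px[:,1]-cal["cy"])/cal["fy"]]
    if fish:
        r=np.linalg.norm(d,axis=1)+1e-12
        v=np.c_[d*(np.sin(r)/r)[:,None],np.cos(r)]
    else: v=np.c_[d,np.ones(len(d))]
    E=cal["extrinsics"]; return E[:3,3],(v/np.linalg.norm(v,axis=1)[:,None])@E[:3,:3].T
def onz(cal,px,z,fish=False):
    o,d=rays(cal,px,fish); return o+d*((z-o[2])/d[:,2])[:,None]
def proj(cal,P,fish=False):
    P=np.atleast_2d(P); E=cal["extrinsics"]; c=(P-E[:3,3])@E[:3,:3]
    if fish:
        rho=np.linalg.norm(c[:,:2],axis=1)+1e-12; th=np.arctan2(rho,c[:,2]); u=c[:,:2]/rho[:,None]*th[:,None]
    else: u=c[:,:2]/c[:,2:]
    return np.c_[u[:,0]*cal["fx"]+cal["cx"],u[:,1]*cal["fy"]+cal["cy"]]
E
python3 - <<'E'
from h import *
from station import env
T=env.get_calibration("top"); S=env.get_calibration("scene")
f=lambda u,v:(190+u*0.3,170+v*0.3)
print("stand top corners",onz(T,[f(165,150),f(257,138),f(265,230),f(172,241)],100).round(0))
print("handle",onz(T,[f(200,187)],174).round(0), onz(T,[f(215,190)],108).round(0))
print("purple,blue,yellow top", onz(T,[f(180,80),f(92,132),f(162,313)],154).round(0))
print("blue etc collar", onz(T,[f(195,85),f(108,138),f(178,312)],84).round(0))
print("box front", onz(T,[f(560,303),f(740,288)],45).round(0),"back",onz(T,[f(546,122),f(742,97)],143).round(0))
print("sw",onz(T,[f(650,208)],111.3).round(0), "nose",onz(T,[f(612,213),f(688,209)],111.3).round(0))
print("can",onz(T,[(167,210)],160).round(0),"bin",onz(T,[(330,148)],40).round(0),"bar",onz(T,[(168,256)],6).round(0), "roll",onz(T,[(485,215)],180).round(0))
E
```

```text
stand top corners [[569. 237. 100.]
 [581. 154. 100.]
 [499. 144. 100.]
 [488. 227. 100.]]
handle [[532. 190. 174.]] [[533. 189. 108.]]
purple,blue,yellow top [[626. 215. 154.]
 [579. 289. 154.]
 [426. 222. 154.]]
blue etc collar [[631. 215.  84.]
 [581. 293.  84.]
 [424. 222.  84.]]
box front [[ 437. -125.   45.]
 [ 454. -292.   45.]] back [[ 595. -103.  143.]
 [ 620. -273.  143.]]
sw [[ 524. -198.  111.]] nose [[ 519. -164.  111.]
 [ 523. -231.  111.]]
can [[575. 433. 160.]] bin [[796. -34.  40.]] bar [[441. 483.   6.]] roll [[ 574. -463.  180.]]
```

Emit:
send_rows:
  rows:
    - {"slide": [0,0,-4],"twist": [0,0,0],"hand": 8.5}
    - {"slide": [0,0,-4],"twist": [0,0,0],"hand": 8.5}
    - {"slide": [0,0,-4],"twist": [0,0,0],"hand": 8.5}
    - {"slide": [-3.4,-2.1,0],"twist": [0,0,0],"hand": 8.5}
    - {"slide": [-3.4,-2.1,0],"twist": [0,0,0],"hand": 8.5}
    - {"slide": [-3.4,-2.1,0],"twist": [0,0,0],"hand": 8.5}
    - {"slide": [-3.4,-2.1,0],"twist": [0,0,0],"hand": 8.5}
    - {"slide": [-3.4,-2.1,0],"twist": [0,0,0],"hand": 8.5}

```text
t: 1.42
ee_pos: [318.7, 443.7, 324.4]
orientation: [180.0, 0.0, 162.6]
contact_force: [1.3, -0.0, 0.7]
opening: 85.5
```

Emit:
send_rows:
  rows:
    - {"slide": [-3.4,-2.1,0],"twist": [0,0,0],"hand": 8.5}
    - {"slide": [-3.4,-2.1,0],"twist": [0,0,0],"hand": 8.5}
    - {"slide": [-3.4,-2.1,0],"twist": [0,0,0],"hand": 8.5}
    - {"slide": [-3.4,-2.1,0],"twist": [0,0,0],"hand": 8.5}
    - {"slide": [-3.4,-2.1,0],"twist": [0,0,0],"hand": 8.5}
    - {"slide": [-3.4,-2.1,0],"twist": [0,0,0],"hand": 8.5}
    - {"slide": [-3.4,-2.1,0],"twist": [0,0,0],"hand": 8.5}
    - {"slide": [-3.4,-2.1,0],"twist": [0,0,0],"hand": 8.5}

```text
t: 2.08
ee_pos: [528.0, 201.9, 324.5]
orientation: [180.0, 0.0, 162.6]
contact_force: [0.7, 0.6, -0.1]
opening: 84.8
```

Emit:
send_rows:
  rows:
    - {"slide": [0,0,0],"twist": [0,0,0.12],"hand": 8.5}
    - {"slide": [0,0,0],"twist": [0,0,0.12],"hand": 8.5}
    - {"slide": [0,0,0],"twist": [0,0,0.12],"hand": 8.5}
    - {"slide": [0,0,0],"twist": [0,0,0.12],"hand": 8.5}
    - {"slide": [0,0,0],"twist": [0,0,0.12],"hand": 8.5}
    - {"slide": [0,0,0],"twist": [0,0,0.12],"hand": 8.5}
    - {"slide": [0,0,0],"twist": [0,0,0.12],"hand": 8.5}
    - {"slide": [0,0,0],"twist": [0,0,0],"hand": 8.5}

```text
t: 2.75
ee_pos: [527.0, 203.7, 324.2]
orientation: [180.0, 0.0, 114.1]
contact_force: [0.2, -0.0, 0.4]
opening: 84.8
```

```bash
python3 - <<'E'
from h import *
from station import env
o=env.observe(); print(o["t"],o["q"].round(1),o["ee_pos"],o["orientation"])
c=env.get_calibration("wrist"); im=env.read_camera("wrist"); cv2.imwrite("pics/w1.png",im[:,:,::-1]); np.save("w1cal.npy",c,allow_pickle=True)
E
```

```text
2.75 [-44.2  13.2  24.1  92.8  -5.5  75.2   4.9] [527.02925315 203.70132138 324.22382652] [1.79995971e+02 6.48833465e-03 1.14101529e+02]
```

View pics/w1.png

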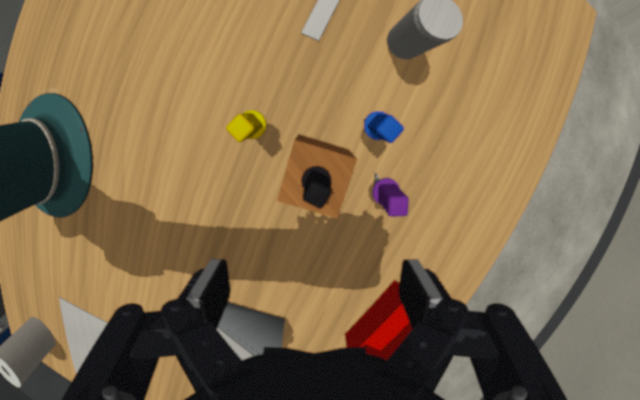

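```bash
python3 - <<'E'
import cv2,numpy as np
a=cv2.imread("pics/w1.png")[125:225,265:370]; a=np.clip(a.astype(float)*2.2,0,255).astype(np.uint8); cv2.imwrite("pics/w1c.png",cv2.resize(a,(630,600),interpolation=cv2.INTER_CUBIC))
E
```

```text
(no output)
```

View pics/w1c.png

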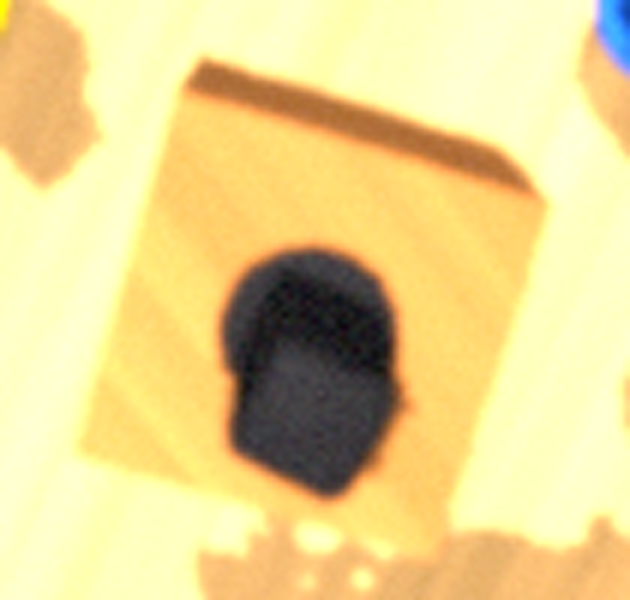

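```bash
cat > fitd.py <<'E'
from h import *
from scipy.optimize import minimize
def hullmask(cal,P,fish,s,off,shape):
    p=(proj(cal,P,fish)-off)*s; m=np.zeros(shape,np.uint8)
    cv2.fillConvexPoly(m,cv2.convexHull(np.round(p*16).astype(np.int32)),1,lineType=cv2.LINE_8,shift=4); return m
def model(x,y,yaw):
    a=np.linspace(0,2*np.pi,60); col=[np.c_[20*np.cos(a),20*np.sin(a),0*a+z] for z in (100,108)]
    Rm=R.from_euler("z",yaw).as_matrix(); sq=np.array([[13,13],[13,-13],[-13,-13],[-13,13]])
    ha=np.vstack([np.c_[sq,[z]*4] for z in (108,174)])@Rm.T
    return np.vstack(col)+[x,y,0],ha+[x,y,0]
def fit(cal,img,roi,x0,fish=True,s=6,thr=55):
    l,t,r,b=roi; g=img[t:b,l:r].max(2).astype(np.float32)
    G=cv2.resize(g,None,fx=s,fy=s,interpolation=cv2.INTER_CUBIC); M=(G<thr).astype(np.uint8)
    n,lab,st,_=cv2.connectedComponentsWithStats(M); k=1+np.argmax(st[1:,4]); M=(lab==k).astype(np.uint8)
    off=np.array([l-0.5+0.5/s*1,t-0.5+0.5/s]) 
    def cost(p):
        c,h=model(p[0],p[1],p[2]); m=hullmask(cal,c,fish,s,off,M.shape)|hullmask(cal,h,fish,s,off,M.shape)
        return (m^M).sum()/M.sum()
    best=None
    for yaw in np.radians(np.arange(0,90,10)):
        r_=minimize(cost,[x0[0],x0[1],yaw],method="Nelder-Mead",options=dict(initial_simplex=np.array([[x0[0],x0[1],yaw],[x0[0]+8,x0[1],yaw],[x0[0],x0[1]+8,yaw],[x0[0],x0[1],yaw+.2]]),xatol=.02,fatol=1e-4))
        if best is None or r_.fun<best.fun: best=r_
    return best,M
E
python3 - <<'E'
from fitd import *
c=np.load("w1cal.npy",allow_pickle=True).item(); im=cv2.imread("pics/w1.png")
for thr in (35,45,55):
    b,M=fit(c,im,(290,155,345,220),(534,190),thr=thr); print(thr,b.x[:2],np.degrees(b.x[2])%90,b.fun)
f=lambda u,v:(265+u/6-.5,125+v/6-.5)
cc=onz(c,[f(188,90),f(545,200),f(440,553),f(80,453)],100,True); print(cc.round(1),cc.mean(0), [np.degrees(np.arctan2(*(cc[(i+1)%4]-cc[i])[1::-1]))%90 for i in range(4)])
cv2.imwrite("pics/M.png",M*255)
E
```

```text
35 [534.45466237 191.67797095] 17.36272875663163 0.3491440184630223
45 [534.8825551  191.40824926] 14.158844409305146 0.2772812641668286
55 [534.8866883  191.33777657] 12.196768645824914 0.23424376283207865
[[490.  227.9 100. ]
 [569.2 237.6 100. ]
 [582.9 155.6 100. ]
 [499.8 144.3 100. ]] [535.47020745 191.33571288 100.        ] [np.float64(7.0282045629106635), np.float64(9.458782885958001), np.float64(7.7584436957438925), np.float64(6.661611816497484)]
```

View pics/M.png

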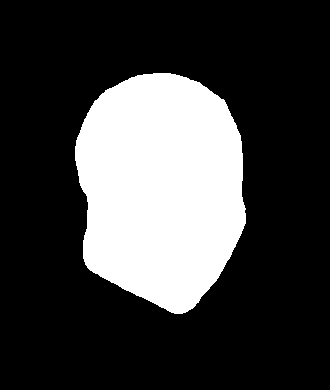

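```bash
python3 - <<'E'
from fitd import *
c=np.load("w1cal.npy",allow_pickle=True).item(); im=cv2.imread("pics/w1.png")
b,M=fit(c,im,(290,155,345,220),(534,190),thr=45)
a=cv2.resize(np.clip(im[125:225,265:370]*2.2,0,255).astype(np.uint8),(630,600),interpolation=cv2.INTER_CUBIC)
for P in model(*b.x):
    p=(proj(c,P,True)-[265-.5,125-.5])*6
    cv2.polylines(a,[cv2.convexHull(p.astype(np.int32))],True,(0,0,255),1)
cv2.imwrite("pics/w1o.png",a); print(b.x)
E
```

```text
[534.8825551  191.40824926   1.81791478]
```

View pics/w1o.png

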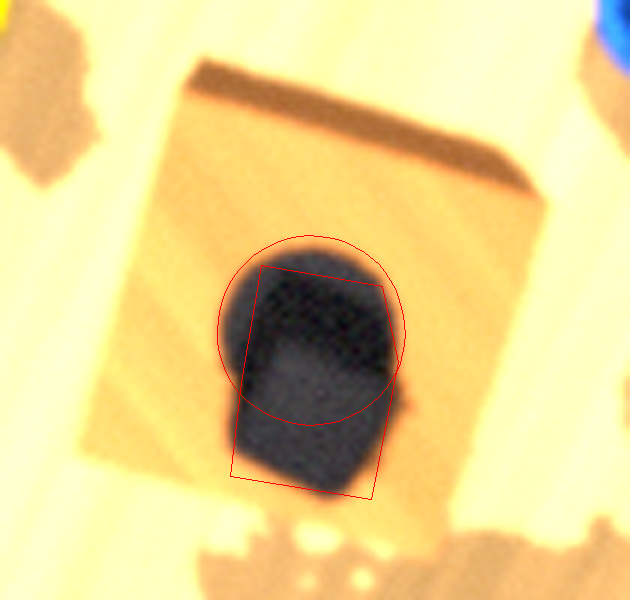

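Emit:
send_rows:
  rows:
    - {"slide": [-3,0,3],"twist": [0,0,0],"hand": 8.5}
    - {"slide": [-3,0,3],"twist": [0,0,0],"hand": 8.5}
    - {"slide": [0,0,3],"twist": [0,0,0],"hand": 8.5}
    - {"slide": [0,0,0],"twist": [0,0,0],"hand": 8.5}

```text
t: 3.13
ee_pos: [549.6, 147.9, 230.4]
orientation: [-179.6, 0.0, 114.6]
contact_force: [-0.2, 0.1, -0.8]
opening: 84.5
```

```bash
cat > snap.py <<'E'
import sys
from h import *
from station import env
o=env.observe(); print(o["t"],o["q"].round(1),o["ee_pos"].round(1),o["orientation"].round(2),o["contact_force"].round(1))
n=sys.argv[1]; cam=sys.argv[2] if len(sys.argv)>2 else "wrist"
c=env.get_calibration(cam); im=env.read_camera(cam); cv2.imwrite(f"pics/{n}.png",im[:,:,::-1]); np.save(f"{n}cal.npy",c,allow_pickle=True)
E
cat > crop.py <<'E'
import sys
from h import *
n,l,t,r,b,g=sys.argv[1],*map(float,sys.argv[2:7]); l,t,r,b=map(int,(l,t,r,b)); s=min(800//(r-l),600//(b-t))
a=cv2.imread(f"pics/{n}.png")[t:b,l:r]; a=np.clip(a.astype(float)*g,0,255).astype(np.uint8)
cv2.imwrite(f"pics/{n}_c{l}.png",cv2.resize(a,None,fx=s,fy=s,interpolation=cv2.INTER_CUBIC)); print(s,f"pics/{n}_c{l}.png")
E
python3 snap.py w2
```

```text
3.1333 [-38.5  18.1  25.2  99.3  -8.3  64.8  13.9] [549.6 147.9 230.4] [-1.7961e+02  1.0000e-02  1.1460e+02] [-0.2  0.1 -0.8]
```

View pics/w2.png

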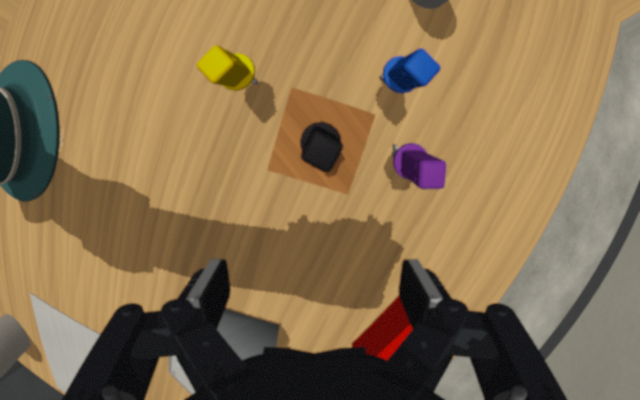

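```bash
python3 crop.py w2 262 82 382 202 3
```

```text
5 pics/w2_c262.png
```

View pics/w2_c262.png

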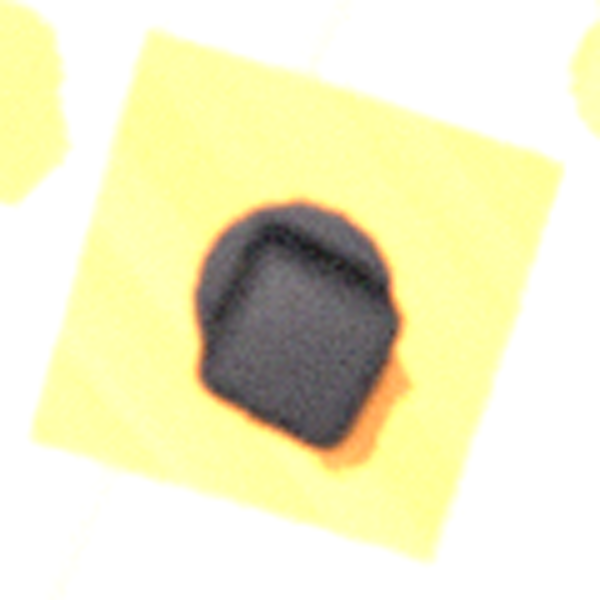

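```bash
python3 - <<'E'
from fitd import *
c=np.load("w2cal.npy",allow_pickle=True).item(); im=cv2.imread("pics/w2.png")
f=lambda u,v:(262+u/5-.5,82+v/5-.5)
def show(pts,z):
    cc=onz(c,[f(*p) for p in pts],z,True); d=np.roll(cc,-1,0)-cc
    print(cc.mean(0).round(1), np.linalg.norm(d,axis=1).round(1), (np.degrees(np.arctan2(d[:,1],d[:,0]))%90).round(1))
show([(200,380),(330,453),(402,318),(275,240)],174)
show([(148,28),(565,163),(435,562),(32,440)],100)
print(onz(c,[f(293,298)],108,True))
for thr in (45,60):
    b,M=fit(c,im,(290,110,352,180),(534,190),thr=thr); print(b.x[:2],np.degrees(b.x[2])%90,b.fun)
E
```

```text
[534.9 191.1 174. ] [22.1 22.8 21.8 23.4] [84.9 87.6 83.2 86.6]
[535.3 190.5 100. ] [83.9 83.7 84.4 84.1] [7.1 8.3 7.3 8. ]
[[534.25722384 191.21143611 108.        ]]
[534.59345768 190.40354805] 11.883157421683539 0.23461530887536677
[534.63955202 190.46633052] 7.712618448868298 0.17968325367819324
```

```bash
cat > plan.py <<'E'
import json,sys
from h import *
def cur():
    from station import env
    o=env.observe(); return np.array(o["ee_pos"]),R.from_euler("xyz",o["orientation"],degrees=True),o
def plan(p1,R1,n,hand,start=None,pr=True):
    if start is None: p0,R0,_=cur()
    else: p0,R0=start
    w=(R0.inv()*R1).as_rotvec(); rows=[];pc,Rc=p0.copy(),R0
    for i in range(n):
        pt=p0+(p1-p0)*(i+1)/n; s=np.round(Rc.inv().apply(pt-pc)/10,2); t=np.round(w/n,4)
        pc=pc+Rc.apply(s*10); Rc=Rc*R.from_rotvec(t)
        rows.append({"slide":s.tolist(),"twist":t.tolist(),"hand":hand})
    print("max",max(np.linalg.norm(r["slide"])*10 for r in rows),np.degrees(np.linalg.norm(w/n)))
    for i in range(0,n,8): print(json.dumps(rows[i:i+8]))
    return pc,Rc
E
python3 - <<'E'
from plan import *
plan(np.array([534.8,190.9,200]),R.from_euler("xyz",[180,0,85.5],degrees=True),6,8.5)
E
```

```text
max 9.299462350050137 4.857016444481902
[{"slide": [0.74, 0.06, 0.56], "twist": [-0.0007, 0.0002, 0.0848], "hand": 8.5}, {"slide": [0.74, -0.01, 0.55], "twist": [-0.0007, 0.0002, 0.0848], "hand": 8.5}, {"slide": [0.73, -0.07, 0.56], "twist": [-0.0007, 0.0002, 0.0848], "hand": 8.5}, {"slide": [0.73, -0.13, 0.56], "twist": [-0.0007, 0.0002, 0.0848], "hand": 8.5}, {"slide": [0.71, -0.2, 0.56], "twist": [-0.0007, 0.0002, 0.0848], "hand": 8.5}, {"slide": [0.7, -0.25, 0.55], "twist": [-0.0007, 0.0002, 0.0848], "hand": 8.5}]
```

Emit:
send_rows:
  rows:
    - {"slide": [0.74,0.06,0.56],"twist": [0,0,0.085],"hand": 8.5}
    - {"slide": [0.74,0,0.56],"twist": [0,0,0.085],"hand": 8.5}
    - {"slide": [0.73,-0.07,0.56],"twist": [0,0,0.085],"hand": 8.5}
    - {"slide": [0.73,-0.13,0.56],"twist": [0,0,0.085],"hand": 8.5}
    - {"slide": [0.71,-0.2,0.56],"twist": [0,0,0.085],"hand": 8.5}
    - {"slide": [0.7,-0.25,0.56],"twist": [0,0,0.085],"hand": 8.5}
    - {"slide": [0,0,0],"twist": [0,0,0],"hand": 8.5}
    - {"slide": [0,0,0],"twist": [0,0,0],"hand": 8.5}

```text
t: 3.85
ee_pos: [536.6, 192.9, 203.2]
orientation: [179.9, -0.1, 85.6]
contact_force: [-0.6, 0.2, -0.3]
opening: 85.0
```

```bash
python3 - <<'E'
from plan import *
p,r,o=cur(); print(o["t"],p.round(1),o["orientation"].round(2),o["q"].round(1))
plan(np.array([534.8,190.9,128]),R.from_euler("xyz",[180,0,85.5],degrees=True),6,8.5)
E
```

```text
3.85 [536.6 192.9 203.2] [ 1.7993e+02 -5.0000e-02  8.5610e+01] [-46.   20.   29.  101.4 -10.9  61.3 -17.6]
max 12.607140833670416 0.022983825281098567
[{"slide": [-0.04, -0.03, 1.25], "twist": [0.0002, -0.0002, 0.0003], "hand": 8.5}, {"slide": [-0.03, -0.03, 1.26], "twist": [0.0002, -0.0002, 0.0003], "hand": 8.5}, {"slide": [-0.04, -0.02, 1.25], "twist": [0.0002, -0.0002, 0.0003], "hand": 8.5}, {"slide": [-0.03, -0.03, 1.25], "twist": [0.0002, -0.0002, 0.0003], "hand": 8.5}, {"slide": [-0.04, -0.03, 1.25], "twist": [0.0002, -0.0002, 0.0003], "hand": 8.5}, {"slide": [-0.03, -0.03, 1.26], "twist": [0.0002, -0.0002, 0.0003], "hand": 8.5}]
```

Emit:
send_rows:
  rows:
    - {"slide": [-0.04,-0.03,1.25],"twist": [0,0,0],"hand": 8.5}
    - {"slide": [-0.04,-0.03,1.25],"twist": [0,0,0],"hand": 8.5}
    - {"slide": [-0.03,-0.03,1.25],"twist": [0,0,0],"hand": 8.5}
    - {"slide": [-0.04,-0.03,1.25],"twist": [0,0,0],"hand": 8.5}
    - {"slide": [-0.03,-0.03,1.25],"twist": [0,0,0],"hand": 8.5}
    - {"slide": [-0.03,-0.03,1.25],"twist": [0,0,0],"hand": 8.5}
    - {"slide": [0,0,0],"twist": [0,0,0],"hand": 8.5}
    - {"slide": [0,0,0],"twist": [0,0,0],"hand": 8.5}

```text
t: 4.52
ee_pos: [534.2, 189.6, 126.4]
orientation: [-180.0, 0.0, 85.3]
contact_force: [-0.2, 0.4, 0.4]
opening: 84.9
```

Emit:
send_rows:
  rows:
    - {"slide": [0,0,0],"twist": [0,0,0],"hand": 1.5}
    - {"slide": [0,0,0],"twist": [0,0,0],"hand": 1.5}
    - {"slide": [0,0,0],"twist": [0,0,0],"hand": 1.5}
    - {"slide": [0,0,0],"twist": [0,0,0],"hand": 1.5}
    - {"slide": [0,0,0],"twist": [0,0,0],"hand": 1.5}
    - {"slide": [0,0,0],"twist": [0,0,0],"hand": 1.5}
    - {"slide": [0,0,0],"twist": [0,0,0],"hand": 1.5}
    - {"slide": [0,0,0],"twist": [0,0,0],"hand": 1.5}
  newtons: 90

```text
t: 5.18
ee_pos: [534.7, 189.8, 127.3]
orientation: [180.0, -0.0, 85.2]
contact_force: [-1.2, 0.1, 6.9]
opening: 24.1
```

Emit:
send_rows:
  rows:
    - {"slide": [0,0,-1],"twist": [0,0,0],"hand": 1.5}
    - {"slide": [0,0,-1.5],"twist": [0,0,0],"hand": 1.5}
    - {"slide": [0,0,-2],"twist": [0,0,0],"hand": 1.5}
    - {"slide": [0,0,-2.5],"twist": [0,0,0],"hand": 1.5}
    - {"slide": [0,0,-2.5],"twist": [0,0,0],"hand": 1.5}
    - {"slide": [0,0,-2.5],"twist": [0,0,0],"hand": 1.5}
    - {"slide": [0,0,-2.5],"twist": [0,0,0],"hand": 1.5}
    - {"slide": [0,0,-2],"twist": [0,0,0],"hand": 1.5}

```text
t: 5.85
ee_pos: [534.4, 189.6, 294.3]
orientation: [179.9, -0.0, 85.2]
contact_force: [-0.0, 1.3, -1.1]
opening: 24.2
```

Emit:
send_rows:
  rows:
    - {"slide": [0,0,0],"twist": [0,0,0],"hand": 1.5}
    - {"slide": [0,0,0],"twist": [0,0,0],"hand": 1.5}

```text
t: 6.02
ee_pos: [534.5, 189.8, 292.9]
orientation: [179.9, -0.1, 85.2]
contact_force: [-0.8, 0.8, -2.3]
opening: 24.0
```

```bash
python3 snap.py w3; python3 snap.py s3 scene; python3 crop.py w3 160 150 480 400 2; python3 crop.py s3 330 100 490 220 1.5
```

```text
6.0167 [-47.4  15.1  30.4  95.4  -8.   71.6 -20.1] [534.5 189.8 292.9] [ 1.7992e+02 -6.0000e-02  8.5240e+01] [-0.8  0.8 -2.3]
6.0667 [-47.4  15.2  30.4  95.5  -8.   71.5 -20.1] [534.1 189.7 291.7] [180.    -0.    85.25] [-0.   0.2 -1.9]
2 pics/w3_c160.png
5 pics/s3_c330.png
```

View pics/w3_c160.png

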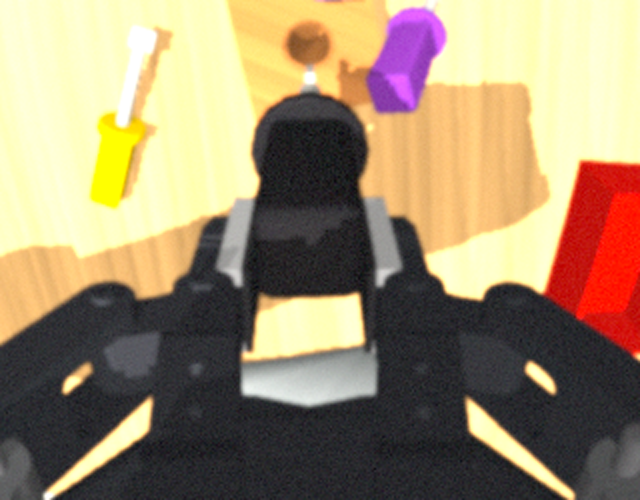

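View pics/s3_c330.png

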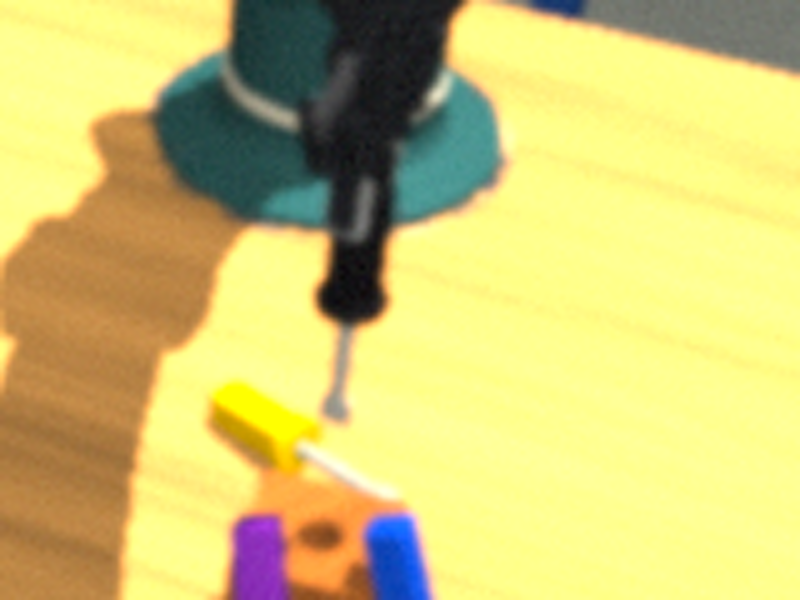

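```bash
python3 crop.py w3 280 140 350 210 1.2;  python3 crop.py s3 380 140 420 190 1; python3 snap.py t3 top; python3 crop.py t3 200 180 300 280 1.5
python3 - <<'E'
from plan import *
p,r,o=cur()
g=p+r.apply([0,0,-18.7]); 
for n,f in (("w3",True),("s3",False),("t3",False)):
    c=np.load(n+"cal.npy",allow_pickle=True).item()
    z=r.apply([0,0,1]); tip=g+z*126
    print(n,[proj(c,tip+r.apply(v),f).round(1).tolist() for v in ([0,0,0],[9,0,0],[-9,0,0],[0,9,0],[0,-9,0],[0,0,-16])])
E
```

```text
8 pics/w3_c280.png
12 pics/s3_c380.png
6.1167 [-47.4  15.2  30.4  95.5  -8.   71.5 -20.1] [533.9 189.7 291.2] [-1.7996e+02  3.0000e-02  8.5250e+01] [-0.3  0.3 -2. ]
6 pics/t3_c200.png
w3 [[[312.7, 192.0]], [[312.7, 182.6]], [[312.8, 201.2]], [[322.4, 192.0]], [[303.1, 192.0]], [[312.7, 196.8]]]
s3 [[[395.0, 182.8]], [[398.0, 183.9]], [[392.0, 181.6]], [[393.5, 184.6]], [[396.4, 181.0]], [[395.6, 178.3]]]
t3 [[[249.6, 225.5]], [[246.4, 225.2]], [[252.8, 225.8]], [[250.0, 222.3]], [[249.2, 228.7]], [[248.6, 225.1]]]
```

View pics/w3_c280.png

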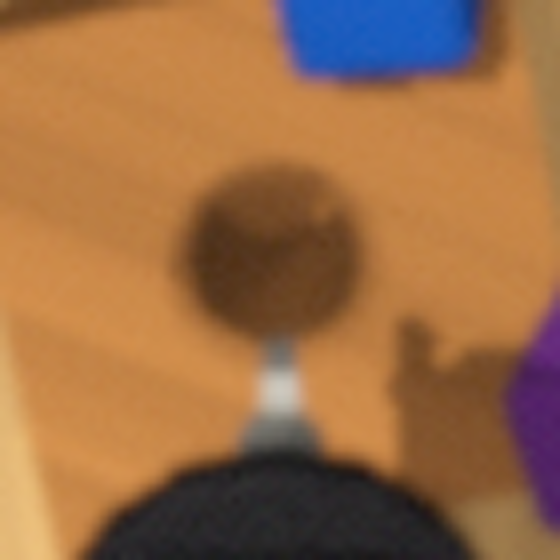

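View pics/s3_c380.png

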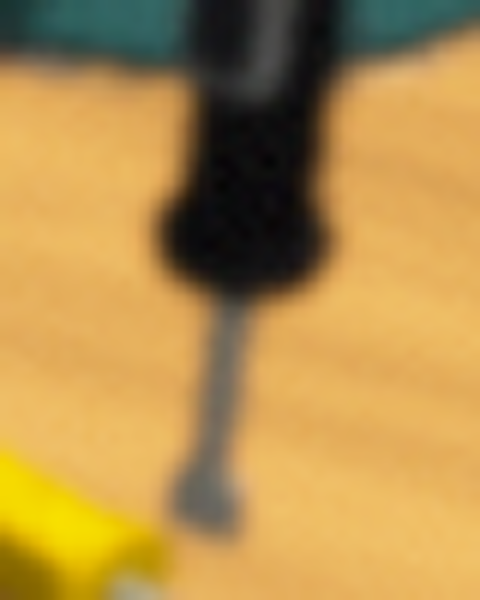

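View pics/t3_c200.png

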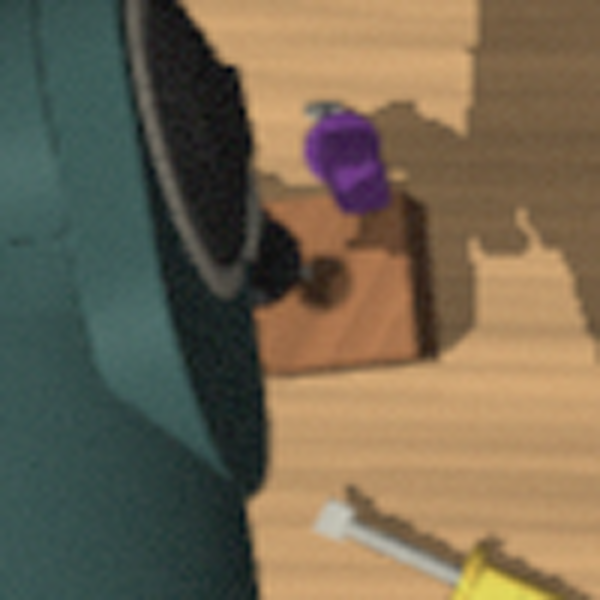

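```bash
cat > tgt.py <<'E'
from h import *
def Rt(beta,th):  # beta deg box yaw, th rad selector
    B=R.from_euler("z",beta,degrees=True); n=B.apply([-.5,0,np.sqrt(.75)]); up=B.apply([np.sqrt(.75),0,.5]); y=B.apply([0,1,0])
    x=np.cos(th)*y+np.sin(th)*up; z=-n
    return R.from_matrix(np.c_[x,np.cross(z,x),z]),n,up,y
E
python3 - <<'E'
from plan import *; from tgt import *
r,n,up,y=Rt(7.5,0.1)
plan(np.array([524,-198,111])+n*(107.3+95),r,15,1.5)
E
```

```text
max 27.762204523416365 2.0504996583255166
[{"slide": [-2.72, -0.51, 0.03], "twist": [-0.0346, 0.0055, -0.0074], "hand": 1.5}, {"slide": [-2.72, -0.53, 0.01], "twist": [-0.0346, 0.0055, -0.0074], "hand": 1.5}, {"slide": [-2.72, -0.55, -0.04], "twist": [-0.0346, 0.0055, -0.0074], "hand": 1.5}, {"slide": [-2.71, -0.57, -0.06], "twist": [-0.0346, 0.0055, -0.0074], "hand": 1.5}, {"slide": [-2.71, -0.59, -0.11], "twist": [-0.0346, 0.0055, -0.0074], "hand": 1.5}, {"slide": [-2.7, -0.6, -0.13], "twist": [-0.0346, 0.0055, -0.0074], "hand": 1.5}, {"slide": [-2.7, -0.61, -0.18], "twist": [-0.0346, 0.0055, -0.0074], "hand": 1.5}, {"slide": [-2.69, -0.63, -0.2], "twist": [-0.0346, 0.0055, -0.0074], "hand": 1.5}]
[{"slide": [-2.68, -0.65, -0.25], "twist": [-0.0346, 0.0055, -0.0074], "hand": 1.5}, {"slide": [-2.68, -0.65, -0.28], "twist": [-0.0346, 0.0055, -0.0074], "hand": 1.5}, {"slide": [-2.67, -0.66, -0.32], "twist": [-0.0346, 0.0055, -0.0074], "hand": 1.5}, {"slide": [-2.67, -0.67, -0.36], "twist": [-0.0346, 0.0055, -0.0074], "hand": 1.5}, {"slide": [-2.66, -0.67, -0.4], "twist": [-0.0346, 0.0055, -0.0074], "hand": 1.5}, {"slide": [-2.65, -0.69, -0.43], "twist": [-0.0346, 0.0055, -0.0074], "hand": 1.5}, {"slide": [-2.64, -0.68, -0.48], "twist": [-0.0346, 0.0055, -0.0074], "hand": 1.5}]
```

Emit:
send_rows:
  rows:
    - {"slide": [-2.72,-0.51,0.03],"twist": [-0.035,0.0055,-0.0075],"hand": 1.5}
    - {"slide": [-2.72,-0.53,0.01],"twist": [-0.035,0.0055,-0.0075],"hand": 1.5}
    - {"slide": [-2.72,-0.55,-0.04],"twist": [-0.035,0.0055,-0.0075],"hand": 1.5}
    - {"slide": [-2.71,-0.57,-0.06],"twist": [-0.035,0.0055,-0.0075],"hand": 1.5}
    - {"slide": [-2.71,-0.59,-0.11],"twist": [-0.035,0.0055,-0.0075],"hand": 1.5}
    - {"slide": [-2.7,-0.6,-0.13],"twist": [-0.035,0.0055,-0.0075],"hand": 1.5}
    - {"slide": [-2.7,-0.61,-0.18],"twist": [-0.035,0.0055,-0.0075],"hand": 1.5}
    - {"slide": [-2.69,-0.63,-0.2],"twist": [-0.035,0.0055,-0.0075],"hand": 1.5}

```text
t: 6.83
ee_pos: [474.7, -25.2, 288.1]
orientation: [163.8, -2.0, 89.0]
contact_force: [0.5, -0.4, -1.2]
opening: 24.1
```

Emit:
send_rows:
  rows:
    - {"slide": [-2.68,-0.65,-0.25],"twist": [-0.034,0.0055,-0.0075],"hand": 1.5}
    - {"slide": [-2.68,-0.65,-0.28],"twist": [-0.034,0.0055,-0.0075],"hand": 1.5}
    - {"slide": [-2.67,-0.66,-0.32],"twist": [-0.034,0.0055,-0.0075],"hand": 1.5}
    - {"slide": [-2.67,-0.67,-0.36],"twist": [-0.034,0.0055,-0.0075],"hand": 1.5}
    - {"slide": [-2.66,-0.67,-0.4],"twist": [-0.034,0.0055,-0.0075],"hand": 1.5}
    - {"slide": [-2.65,-0.69,-0.43],"twist": [-0.034,0.0055,-0.0075],"hand": 1.5}
    - {"slide": [-2.64,-0.68,-0.48],"twist": [-0.034,0.0055,-0.0075],"hand": 1.5}
    - {"slide": [0,0,0],"twist": [0,0,0],"hand": 1.5}

```text
t: 7.5
ee_pos: [422.3, -215.6, 286.0]
orientation: [149.9, -2.9, 92.4]
contact_force: [0.3, -1.5, -1.5]
opening: 24.0
```

Emit:
send_rows:
  rows:
    - {"slide": [0,0,0],"twist": [0,0,0],"hand": 1.5}
    - {"slide": [0,0,0],"twist": [0,0,0],"hand": 1.5}
    - {"slide": [0,0,0],"twist": [0,0,0],"hand": 1.5}

```text
t: 7.75
ee_pos: [424.6, -210.2, 286.2]
orientation: [150.2, -2.8, 92.7]
contact_force: [-0.2, -0.5, -1.4]
opening: 24.1
```

```bash
python3 snap.py w4; python3 snap.py t4 top; python3 crop.py w4 200 60 460 260 2;python3 crop.py t4 330 180 430 280 2.5
```

```text
7.75 [-28.2 -21.4  53.  126.2   0.9  41.6  28.1] [ 424.6 -210.2  286.2] [150.15  -2.85  92.68] [-0.2 -0.5 -1.4]
7.8 [-28.2 -21.4  53.  126.2   0.9  41.6  28.1] [ 424.7 -210.2  286.3] [150.14  -2.84  92.7 ] [-0.1 -0.2 -1.2]
3 pics/w4_c200.png
6 pics/t4_c330.png
```

View pics/w4.png

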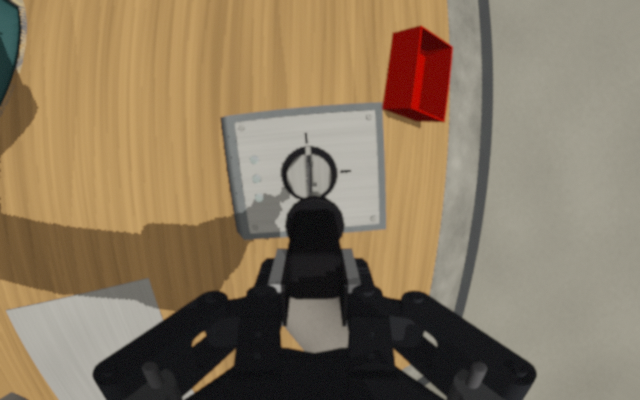

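View pics/t4_c330.png

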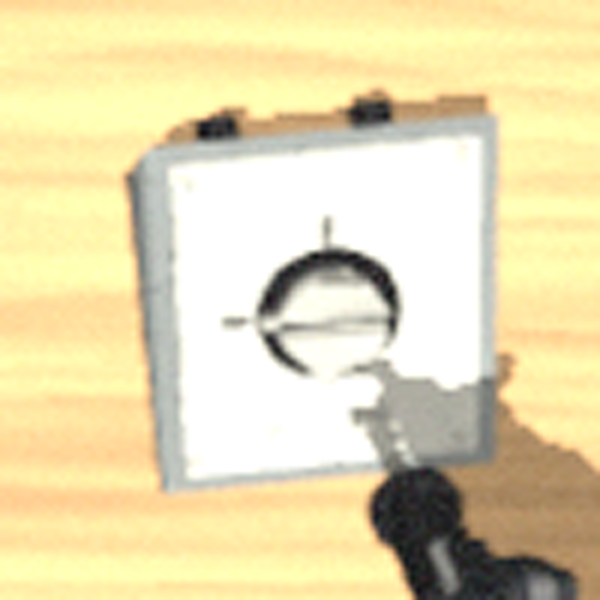

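```bash
python3 crop.py w4 210 90 400 250 1.3; python3 crop.py w4 270 130 345 215 1.3
```

```text
3 pics/w4_c210.png
7 pics/w4_c270.png
```

View pics/w4_c210.png

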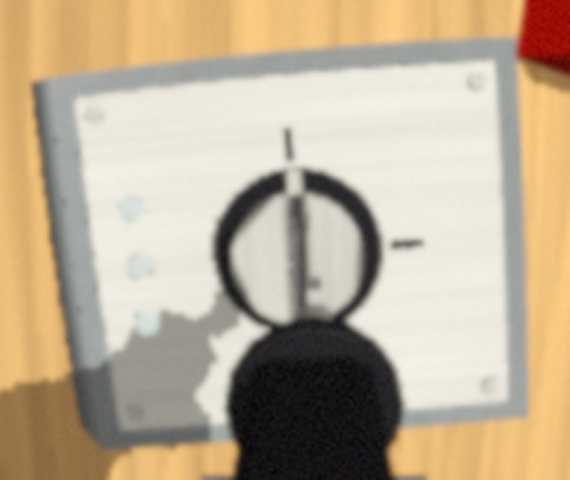

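View pics/w4_c270.png

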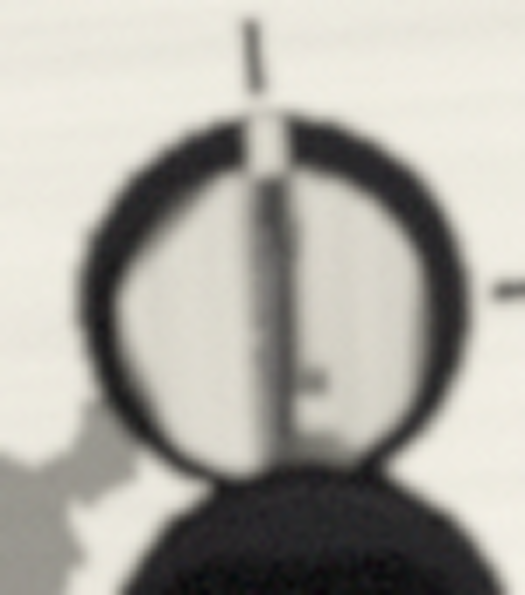

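```bash
cat > ov.py <<'E'
from tgt import *
import sys
def overlay(name,fish,slot,beta,th,roi,s,g=1.3,out="ov",tip=None):
    c=np.load(name+"cal.npy",allow_pickle=True).item(); l,t,r_,b=roi
    a=cv2.imread(f"pics/{name}.png")[t:b,l:r_]; a=cv2.resize(np.clip(a.astype(float)*g,0,255).astype(np.uint8),None,fx=s,fy=s,interpolation=cv2.INTER_CUBIC)
    r,n,up,y=Rt(beta,th); slot=np.array(slot,float); A=np.linspace(0,2*np.pi,80)
    def dr(P,col,closed=True):
        q=(proj(c,P,fish)-[l-.5,t-.5])*s
        cv2.polylines(a,[np.round(q).astype(np.int32)],closed,col,1,cv2.LINE_AA)
    up0,y0=up,y
    for h,col in ((0,(0,0,255)),(-20,(0,180,0))):
        dr(slot+27*np.outer(np.cos(A),up)+27*np.outer(np.sin(A),y)+n*h,col)
    x=r.apply([1,0,0]); w=np.cross(n,x)
    for k in(-3,3): dr(np.array([slot+x*27+w*k,slot-x*27+w*k]),(255,0,0),False)
    B=R.from_euler("z",beta,degrees=True); cen=slot-n*20
    f=85/np.cos(np.pi/6)
    dr(np.array([cen+up*i*f+y*j*85 for i,j in((1,1),(1,-1),(-1,-1),(-1,1))]),(255,0,255))
    if tip is not None:
        for q in tip: dr(np.array(q),(0,200,255),False)
    cv2.imwrite(f"pics/{out}.png",a)
E
python3 -c "
from ov import *
overlay('w4',True,(524,-198,111.3),7.5,.1,(210,80,400,250),4,out='ov1')
overlay('t4',False,(524,-198,111.3),7.5,.1,(330,180,430,280),6,2,out='ov2')"
```

```text
(no output)
```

View pics/ov1.png

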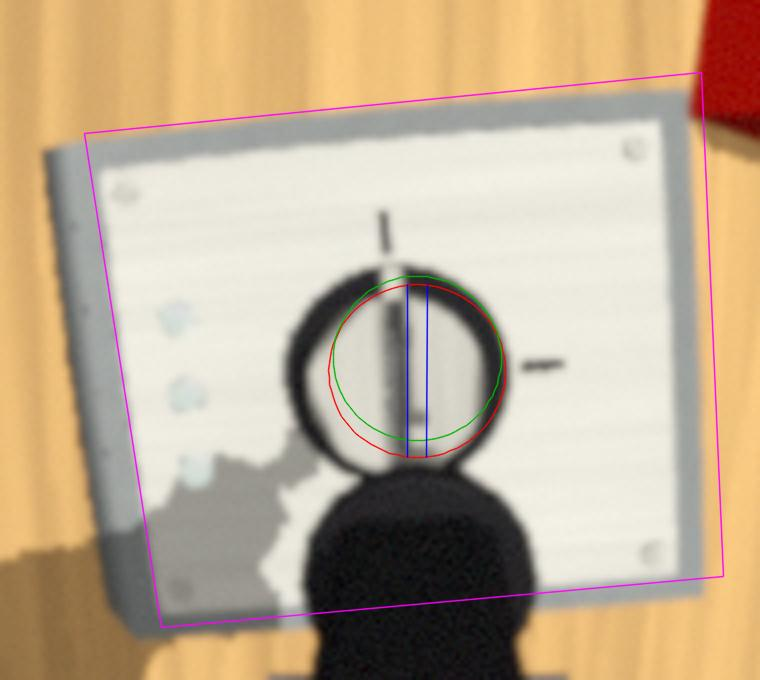

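View pics/ov2.png

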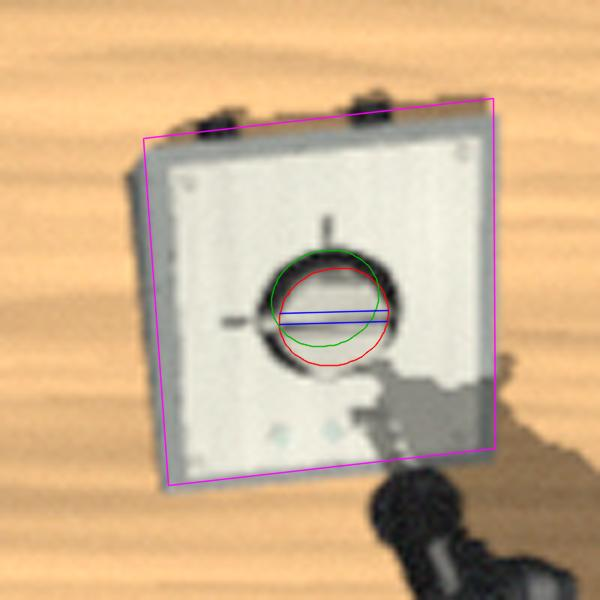

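```bash
cat > fitbox.py <<'E'
from ov import *
from scipy.optimize import least_squares
cw=np.load("w4cal.npy",allow_pickle=True).item(); ct=np.load("t4cal.npy",allow_pickle=True).item()
W=lambda u,v:np.array([210-.5+u/4,80-.5+v/4]); T=lambda u,v:np.array([330-.5+u/6,180-.5+v/6])
f=85/np.cos(np.pi/6)
def pts(p):
    x,y,b,mr=p[:4]; r,n,up,yy=Rt(b,0); s=np.array([x,y,111.3]); c=s-20*n
    return dict(s=s,bpy=c+up*f+yy*85,bmy=c+up*f-yy*85,fpy=c-up*f+yy*85,fmy=c-up*f-yy*85,my=c+yy*mr,mu=c+up*mr)
Wo=dict(s=W(396,370),bpy=W(688,90),bmy=W(703,596),my=W(384.5,232),mu=W(543,365))
To=dict(s=T(329,322),fpy=T(163,490),fmy=T(494,457),bmy=T(495,118),my=T(236,321),mu=T(327,229))
def res(p,useW=True,useT=True):
    P=pts(p); o=[]
    if useW: o+=[proj(cw,P[k],True)[0]-v for k,v in Wo.items()]
    if useT: o+=[proj(ct,P[k])[0]-v for k,v in To.items()]
    return np.concatenate(o)
for a in((1,1),(1,0),(0,1)):
    s=least_squares(res,[520,-197,7,40],args=a,loss="soft_l1"); print(s.x.round(2),s.fun.round(1))
    if a==(1,1): np.save("box.npy",s.x)
    P=pts(s.x)
E
python3 fitbox.py; python3 -c "
from ov import *
x=np.load('box.npy')
overlay('w4',True,(x[0],x[1],111.3),x[2],.1,(210,80,400,250),4,out='ov1')
overlay('t4',False,(x[0],x[1],111.3),x[2],.1,(330,180,430,280),6,2,out='ov2')"
```

```text
[ 517.23 -200.24    5.64   45.41] [ 0.3  2.6  1.1 -1.  -0.  -0.1  0.9 -1.4 -0.7 -1.5  1.5  1.5  0.6  0.6
  0.2  1.7  1.6 -0.2  0.5 -0.3  0.4  0.2]
[ 516.87 -201.93    6.18   45.93] [ 0.   4.   0.3 -0.4  0.1  0.4  0.3 -0.5 -0.6 -0.6]
[ 519.11 -197.6     6.39   44.18] [ 0.6  0.8  0.1  0.3 -0.4  0.6  0.2 -1.2  0.  -0.8 -0.7 -0.1]
```

View pics/ov1.png

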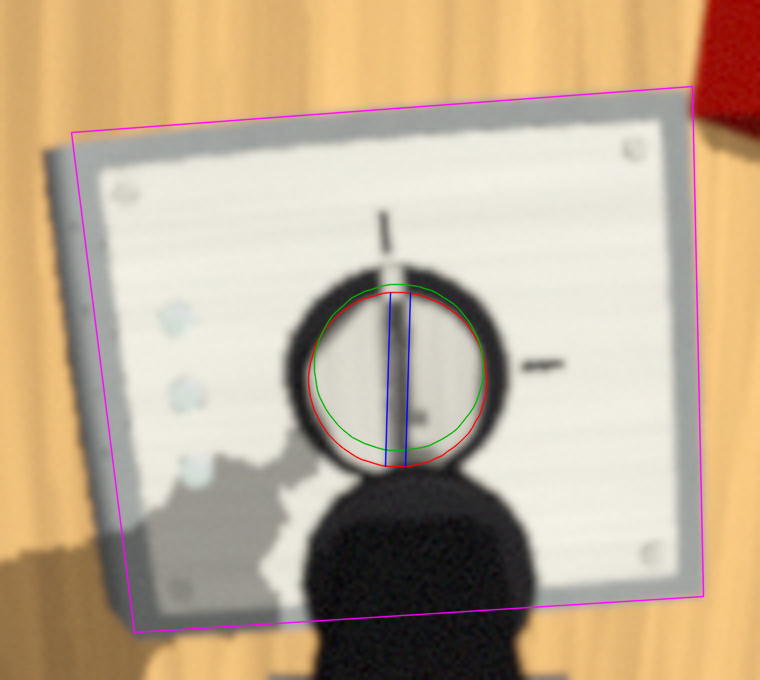

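View pics/ov2.png

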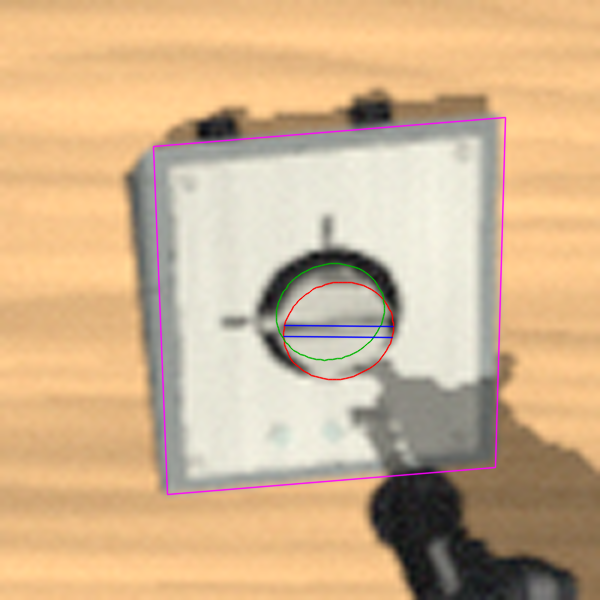

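```bash
python3 - <<'E'
from ov import *
p=np.array([424.65,-210.2,286.25]); r=R.from_euler("xyz",[150.14,-2.84,92.69],degrees=True)
z=r.apply([0,0,1]); g=p-18.7*z
A=np.linspace(0,2*np.pi,60)
def ring(h,rad): return [ (g+z*h+rad*r.apply([np.cos(a),np.sin(a),0])).tolist() for a in A]
x,y=r.apply([1,0,0]),r.apply([0,1,0]); tip=g+126*z
L=[ring(38,20),ring(46,20),[tip+9*x,tip-9*x],[tip,tip-z*80]]
b=np.load("box.npy")
overlay('w4',True,(b[0],b[1],111.3),b[2],.03,(260,130,370,290),4,out='ov3',tip=L)
overlay('t4',False,(519.1,-197.6,111.3),6.4,.03,(355,215,425,275),10,2.5,out='ov4',tip=L)
E
```

```text
(no output)
```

View pics/ov3.png

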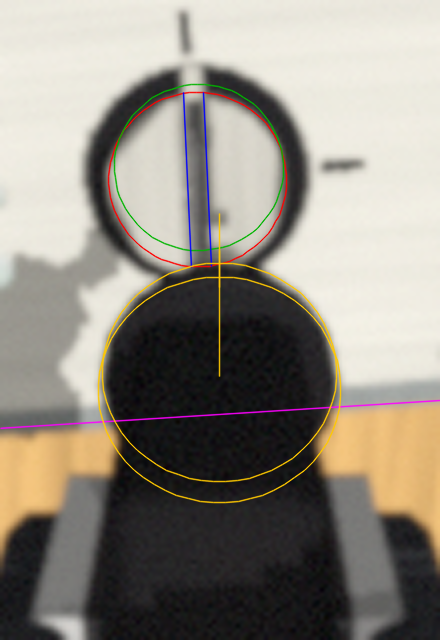

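View pics/ov4.png

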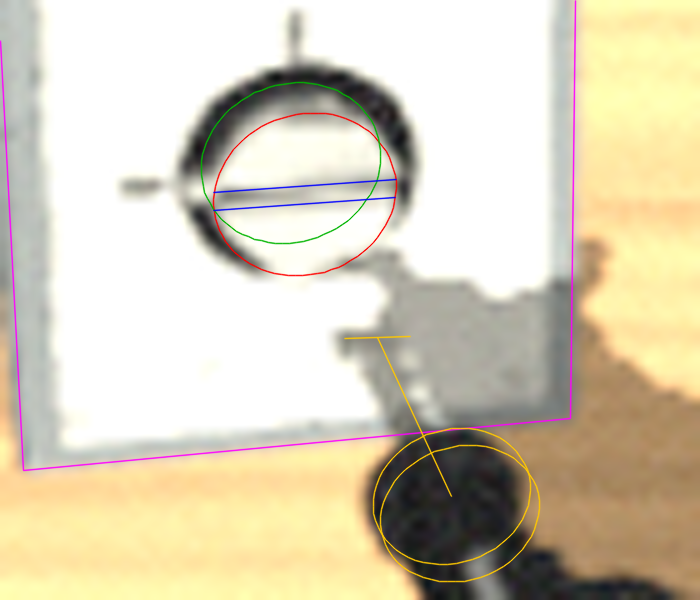

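```bash
cat > ap.py <<'E'
from plan import *; from tgt import *
SLOT=np.array([516.6,-200.7,111.3]); BETA=6.0
def tcp(th,h,d=(0,0,0)):
    r,n,up,y=Rt(BETA,th); return SLOT+n*(107.3+h)+r.apply(d), r
def where(th=None):
    p,r,o=cur(); _,n,up,y=Rt(BETA,0); tip=p+107.3*r.apply([0,0,1]); d=tip-SLOT; x=r.apply([1,0,0])
    print("t",round(o["t"],2),"tip: n %.1f up %.1f y %.1f"%(d@n,d@up,d@y),"ang th",round(np.degrees(np.arctan2(x@up,x@y)),2),"tilt",round(np.degrees(np.arccos(-r.apply([0,0,1])@n)),2),"F",o["contact_force"].round(1),"M",o["torque"].round(2),"open",round(o["opening"],1),"q",o["q"].round(0))
E
python3 - <<'E'
from ap import *
where(); p,r=tcp(.036,15); plan(p,r,8,1.5)
E
```

```text
t 7.85 tip: n 90.5 up 7.5 y 1.6 ang th 4.27 tilt 0.82 F [-0.2 -0.3 -0.8] M [-0.1   0.7  -0.04] open 23.7 q [-28. -21.  53. 126.   1.  42.  28.]
max 9.554580053565934 0.2945463315854829
[{"slide": [-0.02, -0.09, 0.94], "twist": [-0.0001, -0.0018, -0.0048], "hand": 1.5}, {"slide": [-0.02, -0.1, 0.95], "twist": [-0.0001, -0.0018, -0.0048], "hand": 1.5}, {"slide": [-0.02, -0.09, 0.94], "twist": [-0.0001, -0.0018, -0.0048], "hand": 1.5}, {"slide": [-0.01, -0.09, 0.94], "twist": [-0.0001, -0.0018, -0.0048], "hand": 1.5}, {"slide": [-0.02, -0.1, 0.95], "twist": [-0.0001, -0.0018, -0.0048], "hand": 1.5}, {"slide": [-0.01, -0.09, 0.94], "twist": [-0.0001, -0.0018, -0.0048], "hand": 1.5}, {"slide": [-0.01, -0.09, 0.95], "twist": [-0.0001, -0.0018, -0.0048], "hand": 1.5}, {"slide": [-0.01, -0.1, 0.94], "twist": [-0.0001, -0.0018, -0.0048], "hand": 1.5}]
```

Emit:
send_rows:
  rows:
    - {"slide": [-0.015,-0.095,0.94],"twist": [0,-0.0018,-0.005],"hand": 1.5}
    - {"slide": [-0.015,-0.095,0.94],"twist": [0,-0.0018,-0.005],"hand": 1.5}
    - {"slide": [-0.015,-0.095,0.94],"twist": [0,-0.0018,-0.005],"hand": 1.5}
    - {"slide": [-0.015,-0.095,0.94],"twist": [0,-0.0018,-0.005],"hand": 1.5}
    - {"slide": [-0.015,-0.095,0.94],"twist": [0,-0.0018,-0.005],"hand": 1.5}
    - {"slide": [-0.015,-0.095,0.94],"twist": [0,-0.0018,-0.005],"hand": 1.5}
    - {"slide": [-0.015,-0.095,0.94],"twist": [0,-0.0018,-0.005],"hand": 1.5}
    - {"slide": [-0.015,-0.095,0.94],"twist": [0,-0.0018,-0.005],"hand": 1.5}

```text
t: 8.52
ee_pos: [455.7, -207.4, 217.4]
orientation: [150.0, -1.0, 94.3]
contact_force: [-0.2, 0.8, -1.3]
opening: 23.8
```

Emit:
send_rows:
  rows:
    - {"slide": [0,0,0],"twist": [0,0,0],"hand": 1.5}
    - {"slide": [0,0,0],"twist": [0,0,0],"hand": 1.5}
    - {"slide": [0,0,0],"twist": [0,0,0],"hand": 1.5}

```text
t: 8.77
ee_pos: [455.4, -207.9, 217.9]
orientation: [150.0, -1.0, 94.2]
contact_force: [0.1, 0.5, -1.5]
opening: 24.0
```

```bash
python3 -c "
from ap import *
where()"; python3 snap.py w5;python3 snap.py t5 top; python3 snap.py s5 scene; python3 crop.py w5 255 100 375 200 1.2; python3 crop.py t5 350 200 420 260 2; python3 crop.py s5 235 140 325 210 1.3
```

```text
t 8.77 tip: n 15.8 up -0.1 y -0.8 ang th 2.04 tilt 0.05 F [ 0.1  0.5 -1.5] M [-0.09  0.72  0.04] open 24.0 q [-44. -13.  71. 130. -10.  30.  41.]
8.7667 [-43.7 -12.7  71.4 129.7 -10.   30.   41.5] [ 455.4 -207.9  217.9] [150.05  -0.99  94.21] [ 0.1  0.5 -1.5]
8.8167 [-43.7 -12.7  71.4 129.7 -10.1  30.   41.5] [ 455.4 -208.1  218. ] [150.02  -1.    94.19] [ 0.3 -1.2 -1.2]
8.8667 [-43.7 -12.7  71.4 129.7 -10.1  30.   41.5] [ 455.4 -208.2  218.1] [150.    -1.01  94.18] [ 0.2 -0.3 -0.8]
6 pics/w5_c255.png
10 pics/t5_c350.png
8 pics/s5_c235.png
```

View pics/w5_c255.png

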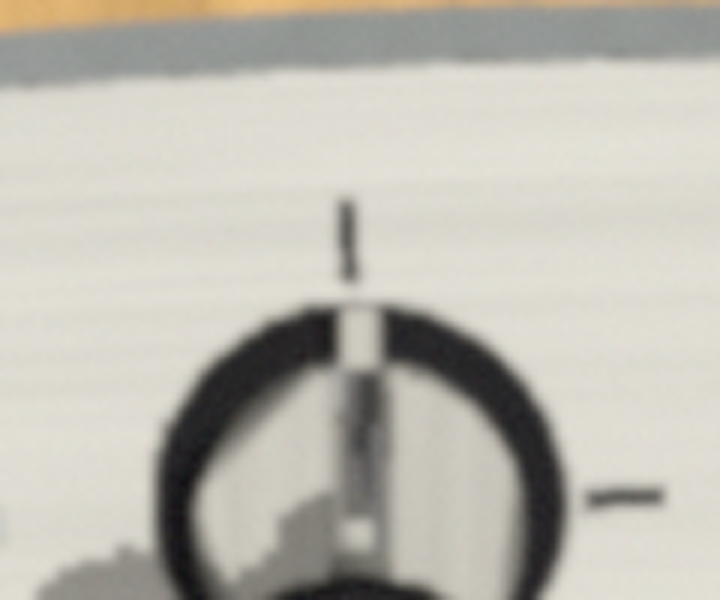

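View pics/t5_c350.png

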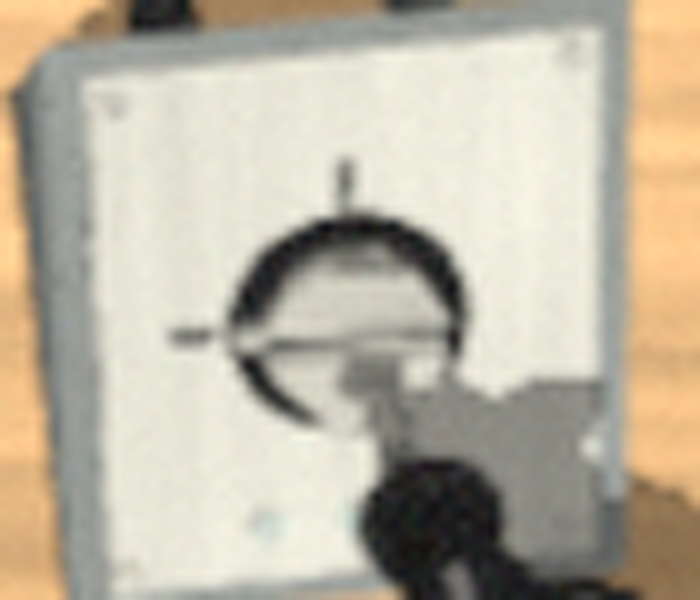

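View pics/s5_c235.png

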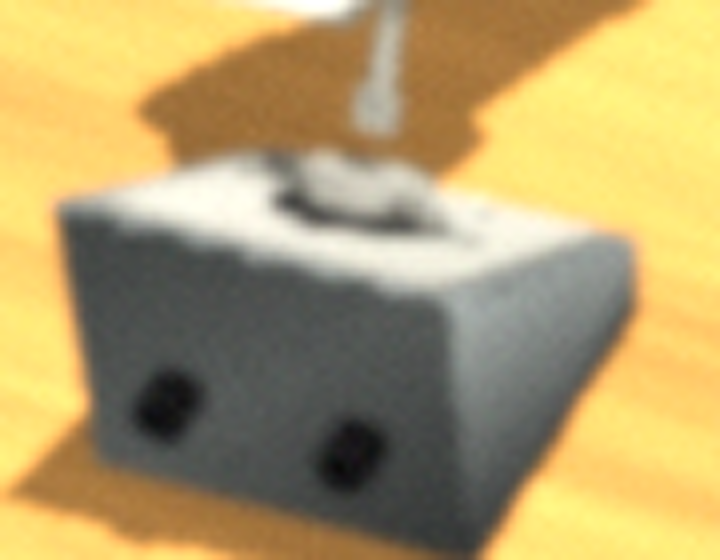

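```bash
python3 - <<'E'
from ov import *; from ap import *
p,r,o=cur(); z=r.apply([0,0,1]); tip=p+107.3*z; x,y=r.apply([1,0,0]),r.apply([0,1,0])
L=[[tip+9*x+2*y,tip-9*x+2*y,tip-9*x-2*y,tip+9*x-2*y,tip+9*x+2*y],[tip,tip-z*80]]
_,n,up,yy=Rt(6,0); A=np.linspace(0,6.3,80); c=SLOT-20*n+1.0*up
L.append([c+33.5*(np.cos(a)*up+np.sin(a)*yy) for a in A])
c=SLOT-20*n
L.append([c+33.5*(np.cos(a)*up+np.sin(a)*yy) for a in A])
overlay('w5',True,SLOT+1.0*up,6,.036,(255,100,375,200),6,1.2,out='ov5',tip=L)
overlay('t5',False,SLOT+up,6,.036,(350,200,420,260),10,2,out='ov6',tip=L)
E
```

```text
(no output)
```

View pics/ov5.png

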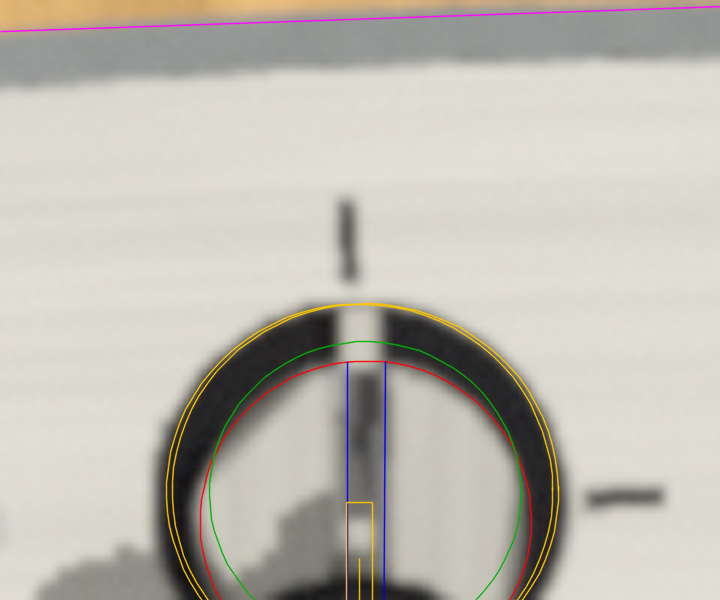

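View pics/ov6.png

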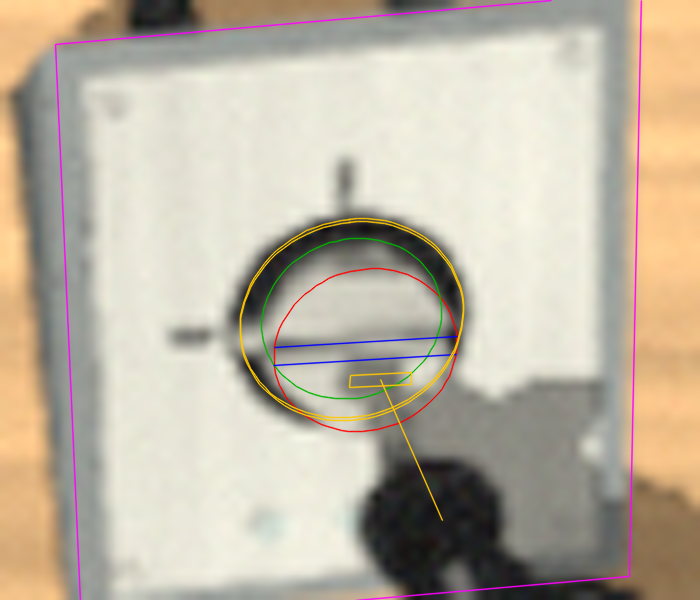

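Emit:
send_rows:
  rows:
    - {"slide": [0,0.06,0.1],"twist": [0,0,-0.012],"hand": 1.5}
    - {"slide": [0,0.06,0.2],"twist": [0,0,-0.012],"hand": 1.5}
    - {"slide": [0,0,0.35],"twist": [0,0,0],"hand": 1.5}
    - {"slide": [0,0,0.35],"twist": [0,0,0],"hand": 1.5}
    - {"slide": [0,0,0.35],"twist": [0,0,0],"hand": 1.5}
    - {"slide": [0,0,0.35],"twist": [0,0,0],"hand": 1.5}
    - {"slide": [0,0,0.2],"twist": [0,0,0],"hand": 1.5}
  newtons: 110

```text
t: 9.5
ee_pos: [465.8, -207.2, 201.6]
orientation: [150.0, -0.3, 95.4]
contact_force: [-0.6, -0.2, -1.2]
opening: 23.3
```

```bash
python3 -c "
from ap import *
where()"
```

```text
t 9.5 tip: n -3.5 up 0.8 y -1.2 ang th 0.7 tilt 0.05 F [-0.6 -0.2 -1.2] M [-0.05  0.74  0.06] open 23.3 q [-38.  -1.  71. 130. -35.  31.  66.]
```

Emit:
send_rows:
  rows:
    - {"slide": [0,0,0.2],"twist": [0,0,0],"hand": 1.5}
    - {"slide": [0,0,0.2],"twist": [0,0,0],"hand": 1.5}
    - {"slide": [0,0,0.15],"twist": [0,0,0],"hand": 1.5}
    - {"slide": [0,0,0],"twist": [0,0,0],"hand": 1.5}

```text
t: 9.83
ee_pos: [468.4, -206.8, 196.9]
orientation: [150.0, -0.3, 95.4]
contact_force: [0.1, -0.5, -1.5]
opening: 23.4
```

```bash
python3 -c "
from ap import *
where()"; python3 snap.py w6;python3 snap.py t6 top;  python3 crop.py w6 255 100 375 200 1.2; python3 crop.py t6 350 200 420 260 2
```

```text
t 9.83 tip: n -8.9 up 0.7 y -1.2 ang th 0.7 tilt 0.06 F [ 0.1 -0.5 -1.5] M [-0.05  0.73 -0.04] open 23.4 q [-37.   1.  71. 130. -40.  32.  70.]
9.8333 [-37.1   1.4  71.2 129.9 -40.   32.1  70.2] [ 468.4 -206.8  196.9] [150.04  -0.31  95.37] [ 0.1 -0.5 -1.5]
9.8833 [-37.1   1.4  71.2 129.9 -39.9  32.1  70.1] [ 468.4 -206.9  197. ] [150.04  -0.31  95.36] [-0.2  0.1 -0.5]
6 pics/w6_c255.png
10 pics/t6_c350.png
```

View pics/w6_c255.png

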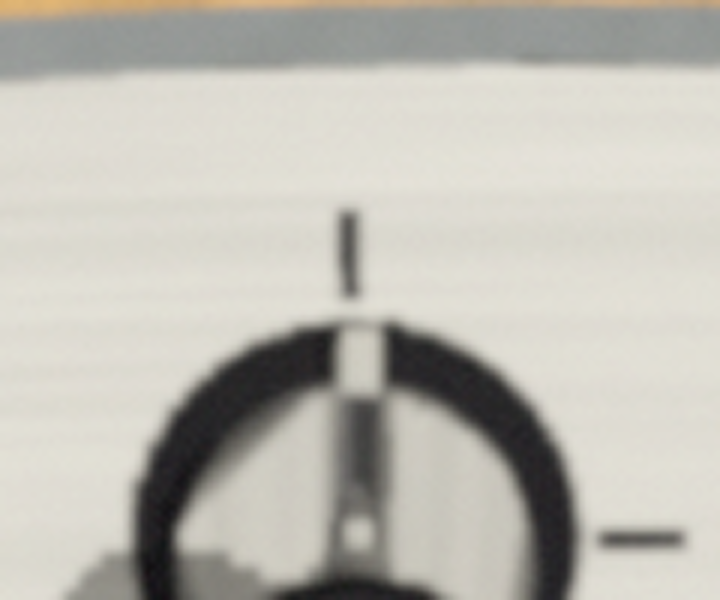

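View pics/t6_c350.png

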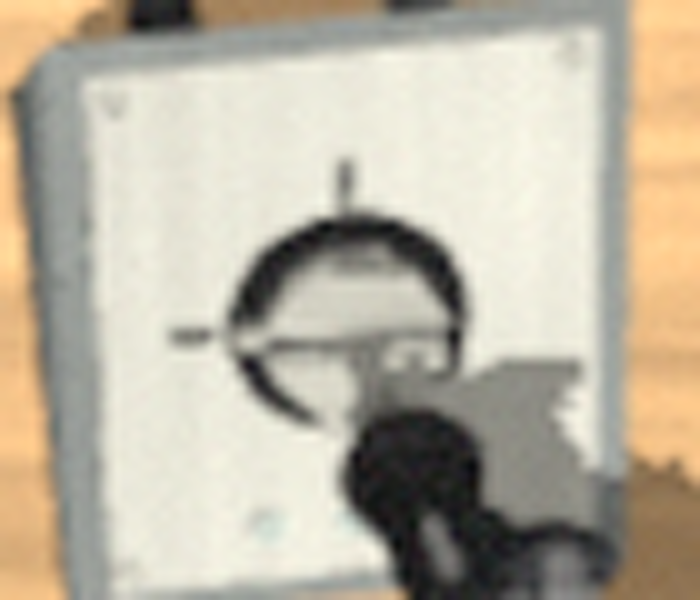

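Emit:
send_rows:
  rows:
    - {"slide": [0,0,0],"twist": [0,0,0.06],"hand": 1.5}
    - {"slide": [0,0,0],"twist": [0,0,0.06],"hand": 1.5}
    - {"slide": [0,0,0],"twist": [0,0,0.06],"hand": 1.5}
    - {"slide": [0,0,0],"twist": [0,0,0.06],"hand": 1.5}
    - {"slide": [0,0,0],"twist": [0,0,0.06],"hand": 1.5}
    - {"slide": [0,0,0],"twist": [0,0,0.06],"hand": 1.5}

```text
t: 10.43
ee_pos: [468.0, -206.4, 196.8]
orientation: [151.8, -10.6, 77.2]
contact_force: [-4.4, 0.5, -1.0]
opening: 23.0
```

```bash
python3 -c "
from ap import *
where()"
```

```text
t 10.43 tip: n -8.8 up 0.2 y -0.6 ang th 21.49 tilt 0.06 F [-4.4  0.5 -1. ] M [0.05 1.96 0.32] open 23.0 q [-37.   1.  71. 130. -40.  32.  49.]
```

Emit:
send_rows:
  rows:
    - {"slide": [0,0,0],"twist": [0,0,0.08],"hand": 1.5}
    - {"slide": [0,0,0],"twist": [0,0,0.08],"hand": 1.5}
    - {"slide": [0,0,0],"twist": [0,0,0.08],"hand": 1.5}
    - {"slide": [0,0,0],"twist": [0,0,0.08],"hand": 1.5}
    - {"slide": [0,0,0],"twist": [0,0,0.08],"hand": 1.5}
    - {"slide": [0,0,0],"twist": [0,0,0.08],"hand": 1.5}
    - {"slide": [0,0,0],"twist": [0,0,0.08],"hand": 1.5}
    - {"slide": [0,0,0],"twist": [0,0,0.08],"hand": 1.5}

```text
t: 11.1
ee_pos: [468.0, -206.1, 196.7]
orientation: [163.2, -25.1, 41.6]
contact_force: [-5.3, 1.9, 0.9]
opening: 23.7
```

```bash
python3 -c "
from ap import *
where()"; python3 snap.py t7 top; python3 crop.py t7 350 200 420 260 2
```

```text
t 11.1 tip: n -8.8 up 0.3 y -0.1 ang th 58.2 tilt 0.09 F [-5.3  1.9  0.9] M [0.72 1.89 0.69] open 23.7 q [-37.   1.  71. 130. -40.  32.  13.]
11.1 [-37.2   1.3  71.3 129.9 -39.8  32.1  12.6] [ 468.  -206.1  196.7] [163.17 -25.13  41.59] [-5.3  1.9  0.9]
10 pics/t7_c350.png
```

View pics/t7_c350.png

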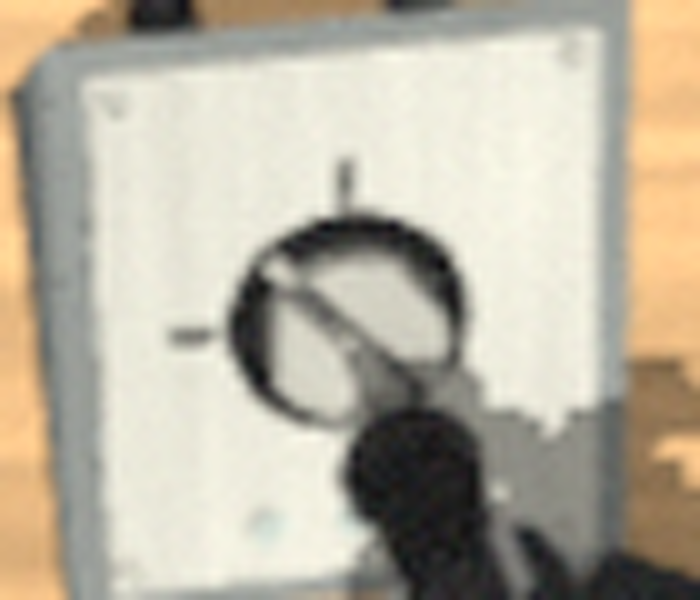

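Emit:
send_rows:
  rows:
    - {"slide": [0,0,0],"twist": [0,0,0.08],"hand": 1.5}
    - {"slide": [0,0,0],"twist": [0,0,0.08],"hand": 1.5}
    - {"slide": [0,0,0],"twist": [0,0,0.08],"hand": 1.5}
    - {"slide": [0,0,0],"twist": [0,0,0.08],"hand": 1.5}
    - {"slide": [0,0,0],"twist": [0,0,0.08],"hand": 1.5}
    - {"slide": [0,0,0],"twist": [0,0,0.08],"hand": 1.5}
    - {"slide": [0,0,0],"twist": [0,0,0.08],"hand": 1.5}

```text
t: 11.73
ee_pos: [468.2, -205.9, 196.9]
orientation: [-179.8, -30.0, 5.7]
contact_force: [-4.1, 3.1, 1.9]
opening: 23.7
```

```bash
python3 -c "
from ap import *
where()"; python3 snap.py t8 top; python3 crop.py t8 350 200 420 260 2
```

```text
t 11.73 tip: n -8.8 up 0.5 y 0.1 ang th 90.28 tilt 0.09 F [-4.1  3.1  1.9] M [1.04 1.38 0.8 ] open 23.7 q [-37.   1.  71. 130. -40.  32. -19.]
11.7333 [-37.2   1.3  71.3 129.9 -39.8  32.1 -19.5] [ 468.2 -205.9  196.9] [-179.76  -29.96    5.67] [-4.1  3.1  1.9]
10 pics/t8_c350.png
```

View pics/t8_c350.png

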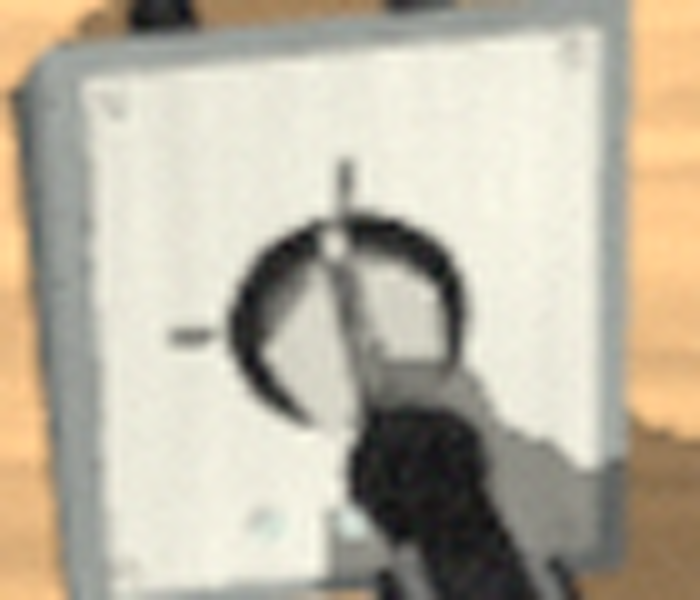

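Emit:
send_rows:
  rows:
    - {"slide": [0,0,0],"twist": [0,0,0.05],"hand": 1.5}
    - {"slide": [0,0,0],"twist": [0,0,0.05],"hand": 1.5}
    - {"slide": [0,0,0],"twist": [0,0,0.05],"hand": 1.5}
    - {"slide": [0,0,0],"twist": [0,0,0.03],"hand": 1.5}
    - {"slide": [0,0,0],"twist": [0,0,0],"hand": 1.5}

```text
t: 12.2
ee_pos: [468.3, -205.9, 196.9]
orientation: [-173.9, -29.4, -6.1]
contact_force: [-2.7, 3.9, 1.0]
opening: 23.8
```

```bash
python3 -c "
from ap import *
where()"; python3 snap.py t9 top; python3 crop.py t9 350 200 420 260 2;python3 snap.py w9; python3 crop.py w9 220 60 420 260 1.3
```

```text
t 12.2 tip: n -8.8 up 0.7 y 0.0 ang th 100.5 tilt 0.08 F [-2.7  3.9  1. ] M [1.03 1.23 0.79] open 23.8 q [-37.   1.  71. 130. -40.  32. -30.]
12.2 [-37.3   1.3  71.3 129.9 -39.9  32.1 -29.7] [ 468.3 -205.9  196.9] [-173.93  -29.4    -6.07] [-2.7  3.9  1. ]
10 pics/t9_c350.png
12.25 [-37.3   1.3  71.3 129.9 -39.9  32.1 -29.6] [ 468.3 -205.9  196.9] [-173.98  -29.41   -5.95] [-3.1  3.6  1.9]
3 pics/w9_c220.png
```

View pics/t9_c350.png

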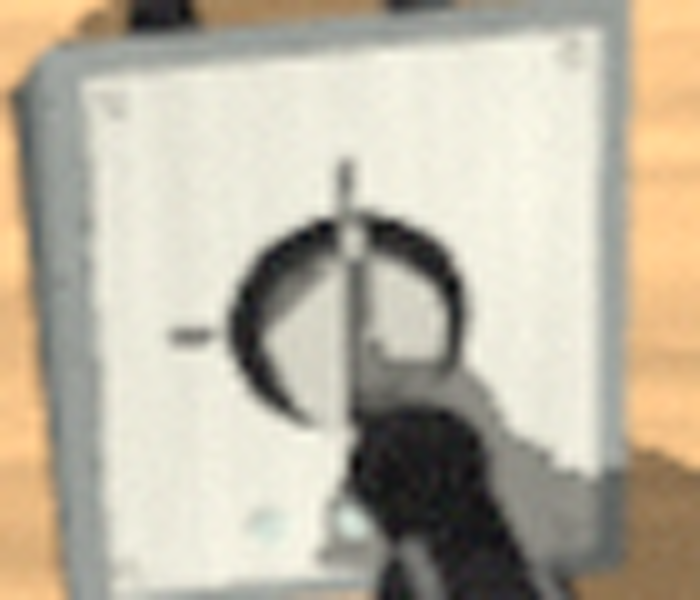

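View pics/w9_c220.png

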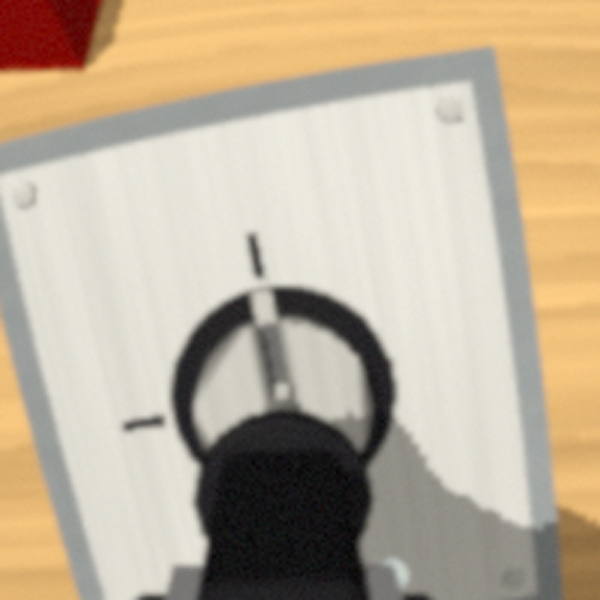

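Emit:
send_rows:
  rows:
    - {"slide": [0,0,0],"twist": [0,0,0.03],"hand": 1.5}
    - {"slide": [0,0,0],"twist": [0,0,0.03],"hand": 1.5}
    - {"slide": [0,0,0],"twist": [0,0,0],"hand": 1.5}

```text
t: 12.55
ee_pos: [468.4, -205.8, 197.0]
orientation: [-172.0, -29.0, -9.9]
contact_force: [-3.6, 4.3, 2.1]
opening: 23.6
```

```bash
python3 -c "
from ap import *
where()"; python3 snap.py w10; python3 crop.py w10 220 60 420 260 1.3
```

```text
t 12.55 tip: n -8.8 up 0.8 y 0.1 ang th 103.89 tilt 0.08 F [-3.6  4.3  2.1] M [1.1  1.13 1.13] open 23.6 q [-37.   1.  71. 130. -40.  32. -33.]
12.55 [-37.3   1.3  71.3 129.9 -39.9  32.1 -33.1] [ 468.4 -205.8  197. ] [-172.04  -28.99   -9.93] [-3.6  4.3  2.1]
3 pics/w10_c220.png
```

View pics/w10_c220.png

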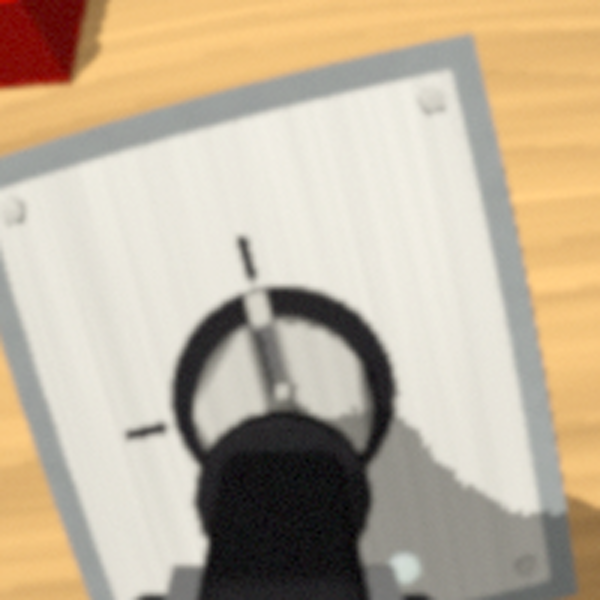

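Emit:
send_rows:
  rows:
    - {"slide": [0,0,0],"twist": [0,0,-0.05],"hand": 1.5}
    - {"slide": [0,0,0],"twist": [0,0,-0.05],"hand": 1.5}
    - {"slide": [0,0,-0.3],"twist": [0,0,0],"hand": 1.5}
    - {"slide": [0,0,-0.5],"twist": [0,0,0],"hand": 1.5}
    - {"slide": [0,0,-0.8],"twist": [0,0,0],"hand": 1.5}
    - {"slide": [0,0,-1.2],"twist": [0,0,0],"hand": 1.5}
    - {"slide": [0,0,-1.8],"twist": [0,0,0],"hand": 1.5}
    - {"slide": [0,0,-1.8],"twist": [0,0,0],"hand": 1.5}

```text
t: 13.27
ee_pos: [436.3, -210.2, 253.6]
orientation: [-175.5, -29.7, -3.3]
contact_force: [-0.4, 1.1, -2.6]
opening: 23.6
```

```bash
python3 -c "
from ap import *
where()"; python3 snap.py w11; python3 crop.py w11 220 100 420 260 1.3;  python3 snap.py t11 top; python3 crop.py t11 330 180 430 280 2
```

```text
t 13.27 tip: n 56.4 up 1.2 y -1.3 ang th 98.05 tilt 0.12 F [-0.4  1.1 -2.6] M [-0.05  0.74 -0.03] open 23.6 q [-25. -14.  53. 128. -10.  36. -55.]
13.2667 [-24.6 -14.1  53.1 128.4 -10.   35.8 -55.1] [ 436.3 -210.2  253.6] [-175.48  -29.72   -3.28] [-0.4  1.1 -2.6]
3 pics/w11_c220.png
13.3167 [-24.3 -14.4  52.8 128.2  -9.7  36.  -55.3] [ 436.  -211.3  256.2] [-175.44  -29.88   -3.39] [-0.4 -6.   3.6]
6 pics/t11_c330.png
```

View pics/w11_c220.png

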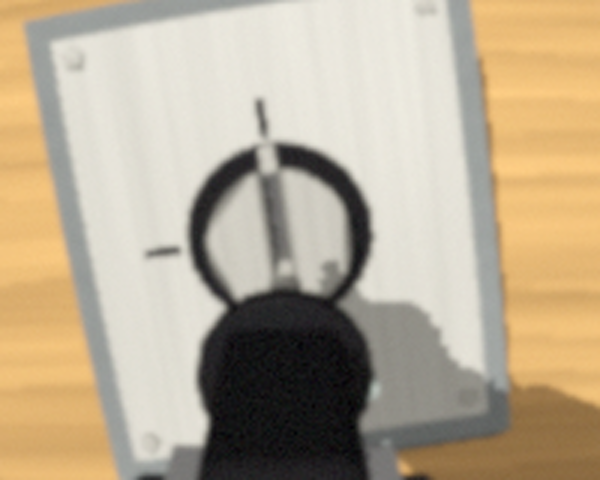

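View pics/t11_c330.png

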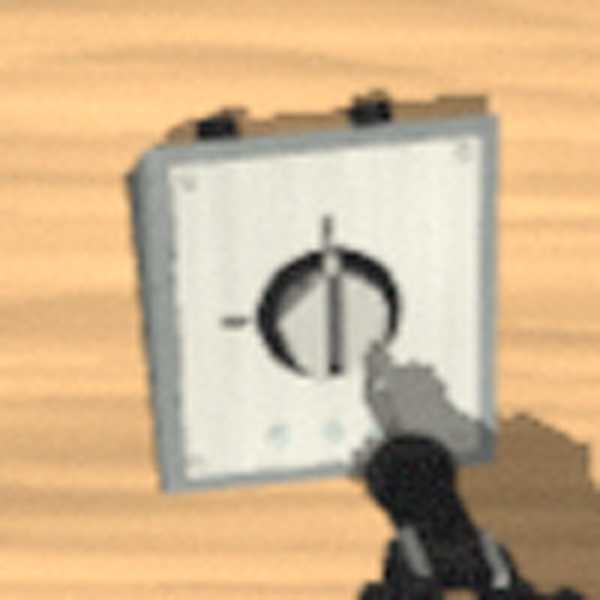

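```bash
python3 -c "
from ap import *
where()
p,r,o=cur();print(p,o['orientation'])
a=plan(np.array([534.6,189.9,300]),R.from_euler('xyz',[180,0,85.2],degrees=True),22,1.5)"
```

```text
t 13.37 tip: n 57.4 up 2.6 y -2.3 ang th 98.16 tilt 0.27 F [ 0.7  0.5 -1.4] M [-0.1   0.69  0.01] open 23.7 q [-24. -14.  53. 128. -10.  36. -55.]
[ 436.72131148 -211.21967564  254.99473295] [-175.37825373  -29.92696704   -3.4211734 ]
max 18.947031429751732 4.157495697650864
[{"slide": [0.39, -1.84, 0.14], "twist": [0.0154, -0.0215, -0.0676], "hand": 1.5}, {"slide": [0.52, -1.81, 0.16], "twist": [0.0154, -0.0215, -0.0676], "hand": 1.5}, {"slide": [0.65, -1.77, 0.17], "twist": [0.0154, -0.0215, -0.0676], "hand": 1.5}, {"slide": [0.76, -1.71, 0.18], "twist": [0.0154, -0.0215, -0.0676], "hand": 1.5}, {"slide": [0.88, -1.66, 0.19], "twist": [0.0154, -0.0215, -0.0676], "hand": 1.5}, {"slide": [1.0, -1.59, 0.2], "twist": [0.0154, -0.0215, -0.0676], "hand": 1.5}, {"slide": [1.11, -1.52, 0.2], "twist": [0.0154, -0.0215, -0.0676], "hand": 1.5}, {"slide": [1.21, -1.43, 0.19], "twist": [0.0154, -0.0215, -0.0676], "hand": 1.5}]
[{"slide": [1.31, -1.35, 0.2], "twist": [0.0154, -0.0215, -0.0676], "hand": 1.5}, {"slide": [1.4, -1.25, 0.18], "twist": [0.0154, -0.0215, -0.0676], "hand": 1.5}, {"slide
[... 277 characters left out ...]
 [0.0154, -0.0215, -0.0676], "hand": 1.5}, {"slide": [1.75, -0.7, 0.09], "twist": [0.0154, -0.0215, -0.0676], "hand": 1.5}, {"slide": [1.79, -0.58, 0.06], "twist": [0.0154, -0.0215, -0.0676], "hand": 1.5}]
[{"slide": [1.83, -0.46, 0.02], "twist": [0.0154, -0.0215, -0.0676], "hand": 1.5}, {"slide": [1.86, -0.34, -0.0], "twist": [0.0154, -0.0215, -0.0676], "hand": 1.5}, {"slide": [1.88, -0.21, -0.04], "twist": [0.0154, -0.0215, -0.0676], "hand": 1.5}, {"slide": [1.88, -0.08, -0.09], "twist": [0.0154, -0.0215, -0.0676], "hand": 1.5}, {"slide": [1.89, 0.04, -0.12], "twist": [0.0154, -0.0215, -0.0676], "hand": 1.5}, {"slide": [1.87, 0.17, -0.16], "twist": [0.0154, -0.0215, -0.0676], "hand": 1.5}]
```

Emit:
send_rows:
  rows:
    - {"slide": [0.39,-1.84,0.14],"twist": [0.0154,-0.0215,-0.0676],"hand": 1.5}
    - {"slide": [0.52,-1.81,0.16],"twist": [0.0154,-0.0215,-0.0676],"hand": 1.5}
    - {"slide": [0.65,-1.77,0.17],"twist": [0.0154,-0.0215,-0.0676],"hand": 1.5}
    - {"slide": [0.76,-1.71,0.18],"twist": [0.0154,-0.0215,-0.0676],"hand": 1.5}
    - {"slide": [0.88,-1.66,0.19],"twist": [0.0154,-0.0215,-0.0676],"hand": 1.5}
    - {"slide": [1.0,-1.59,0.2],"twist": [0.0154,-0.0215,-0.0676],"hand": 1.5}
    - {"slide": [1.11,-1.52,0.2],"twist": [0.0154,-0.0215,-0.0676],"hand": 1.5}
    - {"slide": [1.21,-1.43,0.19],"twist": [0.0154,-0.0215,-0.0676],"hand": 1.5}

```text
t: 14.03
ee_pos: [472.4, -63.0, 268.2]
orientation: [177.1, -19.9, 31.2]
contact_force: [-0.3, -0.6, -1.5]
opening: 23.5
```

Emit:
send_rows:
  rows:
    - {"slide": [1.31,-1.35,0.2],"twist": [0.0154,-0.0215,-0.0676],"hand": 1.5}
    - {"slide": [1.4,-1.25,0.18],"twist": [0.0154,-0.0215,-0.0676],"hand": 1.5}
    - {"slide": [1.48,-1.15,0.17],"twist": [0.0154,-0.0215,-0.0676],"hand": 1.5}
    - {"slide": [1.57,-1.05,0.15],"twist": [0.0154,-0.0215,-0.0676],"hand": 1.5}
    - {"slide": [1.63,-0.94,0.13],"twist": [0.0154,-0.0215,-0.0676],"hand": 1.5}
    - {"slide": [1.7,-0.82,0.11],"twist": [0.0154,-0.0215,-0.0676],"hand": 1.5}
    - {"slide": [1.75,-0.7,0.09],"twist": [0.0154,-0.0215,-0.0676],"hand": 1.5}
    - {"slide": [1.79,-0.58,0.06],"twist": [0.0154,-0.0215,-0.0676],"hand": 1.5}

```text
t: 14.7
ee_pos: [507.9, 83.1, 284.2]
orientation: [176.6, -8.0, 62.5]
contact_force: [0.4, -0.5, -1.2]
opening: 23.6
```

```bash
python3 -c "
from ap import *
p,r,o=cur();print(p,o['orientation'],o['q'].round(0))
a=plan(np.array([534.6,189.9,300]),R.from_euler('xyz',[180,0,85.2],degrees=True),7,1.5)"
```

```text
[507.92403719  83.11716418 284.21096568] [176.55030555  -8.00512197  62.49122212] [-45.   4.  37. 109.  -8.  61. -33.]
max 15.969345634683972 3.5039334928318695
[{"slide": [1.55, -0.37, -0.03], "twist": [0.0124, -0.018, -0.0571], "hand": 1.5}, {"slide": [1.56, -0.27, -0.06], "twist": [0.0124, -0.018, -0.0571], "hand": 1.5}, {"slide": [1.57, -0.19, -0.08], "twist": [0.0124, -0.018, -0.0571], "hand": 1.5}, {"slide": [1.59, -0.1, -0.11], "twist": [0.0124, -0.018, -0.0571], "hand": 1.5}, {"slide": [1.58, -0.01, -0.14], "twist": [0.0124, -0.018, -0.0571], "hand": 1.5}, {"slide": [1.58, 0.08, -0.16], "twist": [0.0124, -0.018, -0.0571], "hand": 1.5}, {"slide": [1.56, 0.16, -0.2], "twist": [0.0124, -0.018, -0.0571], "hand": 1.5}]
```

Emit:
send_rows:
  rows:
    - {"slide": [1.55,-0.37,-0.03],"twist": [0.0124,-0.018,-0.057],"hand": 1.5}
    - {"slide": [1.56,-0.27,-0.06],"twist": [0.0124,-0.018,-0.057],"hand": 1.5}
    - {"slide": [1.57,-0.19,-0.08],"twist": [0.0124,-0.018,-0.057],"hand": 1.5}
    - {"slide": [1.59,-0.1,-0.11],"twist": [0.0124,-0.018,-0.057],"hand": 1.5}
    - {"slide": [1.58,0,-0.14],"twist": [0.0124,-0.018,-0.057],"hand": 1.5}
    - {"slide": [1.58,0.08,-0.16],"twist": [0.0124,-0.018,-0.057],"hand": 1.5}
    - {"slide": [1.56,0.16,-0.2],"twist": [0.0124,-0.018,-0.057],"hand": 1.5}
    - {"slide": [0,0,0],"twist": [0,0,0],"hand": 1.5}

```text
t: 15.37
ee_pos: [535.1, 192.7, 299.5]
orientation: [-180.0, 0.0, 85.4]
contact_force: [0.2, 0.4, -1.5]
opening: 23.7
```

Emit:
send_rows:
  rows:
    - {"slide": [0,0,0],"twist": [0,0,0],"hand": 1.5}
    - {"slide": [0,0,0],"twist": [0,0,0],"hand": 1.5}
    - {"slide": [0,0,0],"twist": [0,0,0],"hand": 1.5}

```text
t: 15.62
ee_pos: [534.8, 187.7, 300.4]
orientation: [179.9, -0.0, 84.8]
contact_force: [0.1, -0.7, -1.7]
opening: 23.6
```

```bash
python3 -c "
from ap import *
p,r,o=cur();print(p,o['orientation'],o['q'].round(0),o['t'])
a=plan(np.array([534.6,189.9,250]),R.from_euler('xyz',[180,0,85.2],degrees=True),4,1.5)"
```

```text
[534.78827977 187.71064945 300.43844241] [ 1.79938482e+02 -4.38929120e-02  8.48422607e+01] [-48.  15.  31.  95.  -8.  72. -20.] 15.6167
max 12.614673994994876 0.09141432695479265
[{"slide": [0.05, -0.01, 1.26], "twist": [0.0003, -0.0002, -0.0016], "hand": 1.5}, {"slide": [0.06, -0.01, 1.26], "twist": [0.0003, -0.0002, -0.0016], "hand": 1.5}, {"slide": [0.05, -0.01, 1.26], "twist": [0.0003, -0.0002, -0.0016], "hand": 1.5}, {"slide": [0.05, -0.01, 1.26], "twist": [0.0003, -0.0002, -0.0016], "hand": 1.5}]
```

Emit:
send_rows:
  rows:
    - {"slide": [0.05,0,1.4],"twist": [0,0,-0.002],"hand": 1.5}
    - {"slide": [0.05,0,1.4],"twist": [0,0,-0.002],"hand": 1.5}
    - {"slide": [0.05,0,1.4],"twist": [0,0,-0.002],"hand": 1.5}
    - {"slide": [0.05,0,1.4],"twist": [0,0,0],"hand": 1.5}
    - {"slide": [0,0,1.0],"twist": [0,0,0],"hand": 1.5}
    - {"slide": [0,0,0],"twist": [0,0,0],"hand": 1.5}
    - {"slide": [0,0,0],"twist": [0,0,0],"hand": 1.5}
    - {"slide": [0,0,0],"twist": [0,0,0],"hand": 1.5}

```text
t: 16.28
ee_pos: [535.5, 190.2, 235.6]
orientation: [179.9, -0.1, 85.2]
contact_force: [-0.1, -0.3, -1.2]
opening: 23.8
```

```bash
python3 snap.py w12; python3 crop.py w12 240 100 400 220 1.2; python3 snap.py s12 scene; python3 crop.py s12 340 130 440 250 1.3
```

```text
16.2833 [-46.8  18.   30.   99.6  -9.8  64.9 -18.6] [535.5 190.2 235.6] [ 1.7988e+02 -7.0000e-02  8.5230e+01] [-0.1 -0.3 -1.2]
5 pics/w12_c240.png
16.3333 [-46.8  17.9  30.   99.6  -9.8  64.9 -18.6] [535.5 190.3 235.6] [ 1.7988e+02 -8.0000e-02  8.5240e+01] [-0.3  0.5 -1.2]
5 pics/s12_c340.png
```

View pics/w12_c240.png

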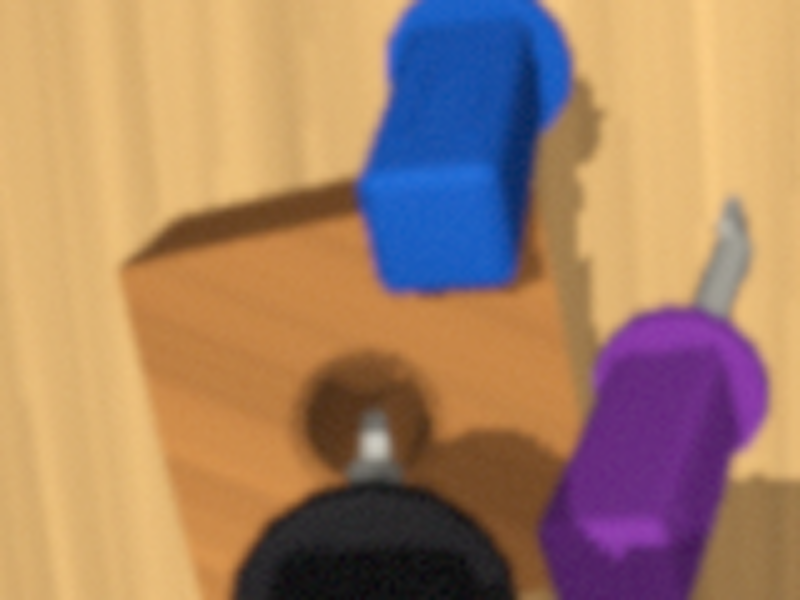

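View pics/s12_c340.png

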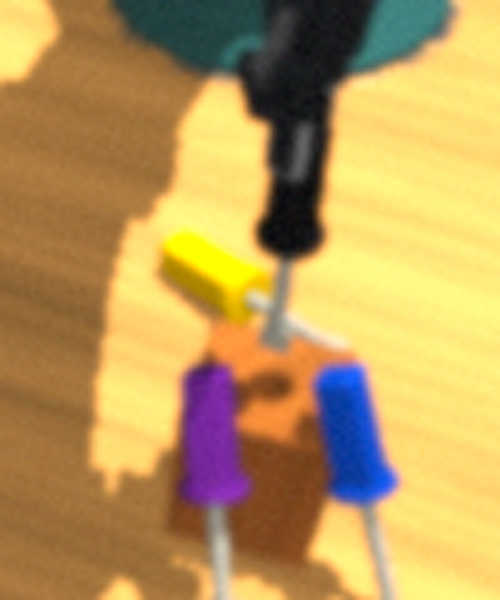

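```bash
python3 -c "
from ap import *
c=np.load('w12cal.npy',allow_pickle=True).item()
f=lambda u,v:(240-.5+u/5,100-.5+v/5)
print('hole',onz(c,[f(368,412)],100,True), 'tipend',onz(c,[f(375,406)],235.6-107.3,True))
p,r,o=cur(); print('FK tip +9x',p+r.apply([9,0,107.3]),p,o['t'])
a=plan(np.array([535,190.5,150]),R.from_euler('xyz',[180,0,85.2],degrees=True),6,1.5)"
```

```text
hole [[535.25912519 193.32262595 100.        ]] tipend [[537.22490663 201.1204426  128.3       ]]
FK tip +9x [536.46841835 199.51229582 128.28667906] [535.4774911  190.4120089  235.57364398] 16.3833
max 14.300349646075093 0.026134171804790773
[{"slide": [-0.0, -0.01, 1.43], "twist": [0.0004, -0.0002, 0.0001], "hand": 1.5}, {"slide": [-0.0, -0.01, 1.42], "twist": [0.0004, -0.0002, 0.0001], "hand": 1.5}, {"slide": [-0.0, -0.01, 1.43], "twist": [0.0004, -0.0002, 0.0001], "hand": 1.5}, {"slide": [-0.0, -0.01, 1.42], "twist": [0.0004, -0.0002, 0.0001], "hand": 1.5}, {"slide": [-0.0, -0.01, 1.43], "twist": [0.0004, -0.0002, 0.0001], "hand": 1.5}, {"slide": [-0.0, -0.01, 1.43], "twist": [0.0004, -0.0002, 0.0001], "hand": 1.5}]
```

Emit:
send_rows:
  rows:
    - {"slide": [0.08,-0.08,0.5],"twist": [0,0,0],"hand": 1.5}
    - {"slide": [0,0,1.4],"twist": [0,0,0],"hand": 1.5}
    - {"slide": [0,0,1.4],"twist": [0,0,0],"hand": 1.5}
    - {"slide": [0,0,1.4],"twist": [0,0,0],"hand": 1.5}
    - {"slide": [0,0,1.4],"twist": [0,0,0],"hand": 1.5}
    - {"slide": [0,0,1.4],"twist": [0,0,0],"hand": 1.5}
    - {"slide": [0,0,1.4],"twist": [0,0,0],"hand": 1.5}
    - {"slide": [0,0,0],"twist": [0,0,0],"hand": 1.5}

```text
t: 17.05
ee_pos: [533.2, 191.0, 143.4]
orientation: [-179.9, 0.1, 85.3]
contact_force: [-0.9, -0.7, -1.2]
opening: 23.5
```

```bash
python3 -c "
from ap import *
p,r,o=cur();print(p,o['orientation'],o['contact_force'],o['t'])"
```

```text
[533.21816561 190.99103658 143.41009979] [-1.79908979e+02  5.99463505e-02  8.52635215e+01] [-0.90176656 -0.65131048 -1.19378394] 17.05
```

Entering freely. Down the last ~16 mm, stopping just above the rim, then a gentle touch.

Emit:
send_rows:
  rows:
    - {"slide": [0,0.1,0.5],"twist": [0,0,0],"hand": 1.5}
    - {"slide": [0,0,0.5],"twist": [0,0,0],"hand": 1.5}
    - {"slide": [0,0,0.3],"twist": [0,0,0],"hand": 1.5}
    - {"slide": [0,0,0.2],"twist": [0,0,0],"hand": 1.5}
    - {"slide": [0,0,0],"twist": [0,0,0],"hand": 1.5}

```text
t: 17.47
ee_pos: [535.4, 191.2, 130.6]
orientation: [179.9, -0.0, 85.3]
contact_force: [0.4, -0.4, -1.3]
opening: 23.2
```

```bash
python3 -c "
from ap import *
p,r,o=cur();print(p,o['orientation'],o['contact_force'],o['t'])"
```

```text
[535.41338193 191.2253603  130.62554855] [ 1.79942393e+02 -3.66241932e-02  8.52608889e+01] [ 0.39963694 -0.40949726 -1.25494169] 17.4667
```

Emit:
send_rows:
  rows:
    - {"slide": [0,0,0.2],"twist": [0,0,0],"hand": 1.5}
    - {"slide": [0,0,0.1],"twist": [0,0,0],"hand": 1.5}
    - {"slide": [0,0,0],"twist": [0,0,0],"hand": 1.5}

```text
t: 17.72
ee_pos: [535.4, 191.2, 127.7]
orientation: [179.9, -0.0, 85.3]
contact_force: [-0.5, -0.6, -0.8]
opening: 23.9
```

Emit:
send_rows:
  rows:
    - {"slide": [0,0,0.05],"twist": [0,0,0],"hand": 2.5}
    - {"slide": [0,0,0],"twist": [0,0,0],"hand": 3}
    - {"slide": [0,0,0],"twist": [0,0,0],"hand": 3.5}
    - {"slide": [0,0,0],"twist": [0,0,0],"hand": 4.5}
    - {"slide": [0,0,0],"twist": [0,0,0],"hand": 5}
    - {"slide": [0,0,0],"twist": [0,0,0],"hand": 5}
    - {"slide": [0,0,0],"twist": [0,0,0],"hand": 5}
  newtons: 40

```text
t: 18.3
ee_pos: [535.5, 191.2, 127.3]
orientation: [179.9, -0.0, 85.3]
contact_force: [0.2, -0.8, -0.2]
opening: 50.1
```

Emit:
send_rows:
  rows:
    - {"slide": [0,0,-0.5],"twist": [0,0,0],"hand": 5}
    - {"slide": [0,0,-1],"twist": [0,0,0],"hand": 5}
    - {"slide": [0,0,-1.5],"twist": [0,0,0],"hand": 5}
    - {"slide": [0,0,-2],"twist": [0,0,0],"hand": 5}
    - {"slide": [0,0,-3],"twist": [0,0,0],"hand": 5}
    - {"slide": [0,0,-3],"twist": [0,0,0],"hand": 5}
    - {"slide": [0,0,-3],"twist": [0,0,0],"hand": 5}
    - {"slide": [0,0,0],"twist": [0,0,0],"hand": 5}

```text
t: 18.97
ee_pos: [537.4, 191.4, 273.7]
orientation: [179.6, -0.3, 85.2]
contact_force: [0.7, -0.0, 0.3]
opening: 49.9
```

```bash
python3 snap.py w13; python3 crop.py w13 240 60 400 180 1.5; python3 snap.py t13 top; python3 snap.py s13 scene; python3 crop.py s13 220 120 420 270 1.3
```

```text
18.9667 [-47.5  16.1  30.6  96.8  -8.8  68.9 -19.6] [537.4 191.4 273.7] [179.56  -0.29  85.23] [ 0.7 -0.   0.3]
5 pics/w13_c240.png
19.0167 [-47.5  16.2  30.5  97.   -8.8  68.8 -19.5] [536.6 191.4 270.9] [179.68  -0.22  85.25] [-0.5 -0.6 -0.3]
19.0667 [-47.4  16.3  30.5  97.2  -8.8  68.7 -19.5] [535.7 191.2 268.9] [ 1.7982e+02 -1.3000e-01  8.5260e+01] [ 0.8  1.1 -1. ]
4 pics/s13_c220.png
```

View pics/w13.png

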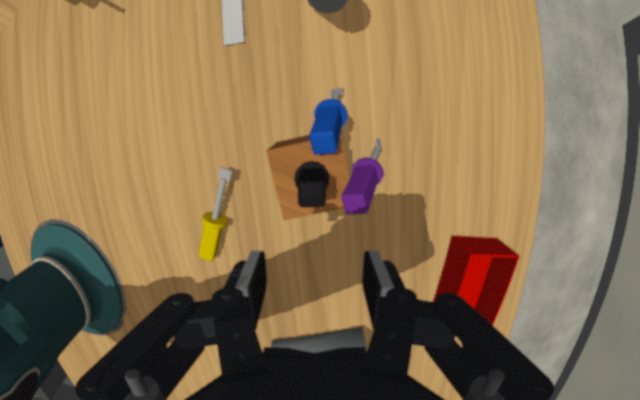

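View pics/t13.png

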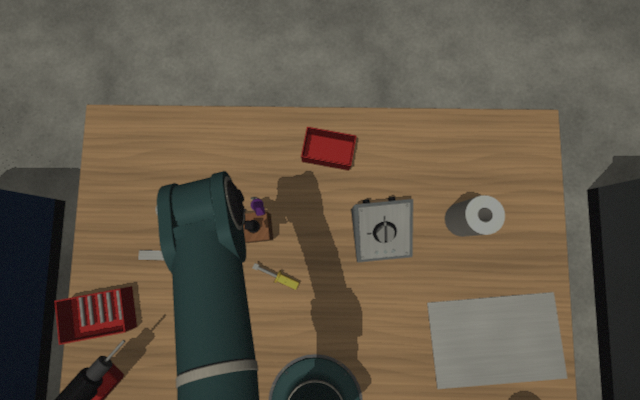

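View pics/s13_c220.png

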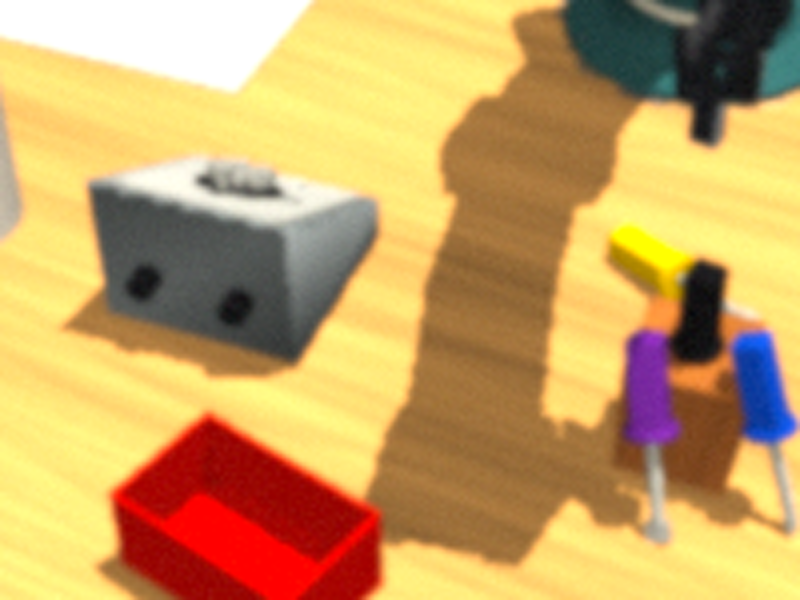

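View pics/w13_c240.png

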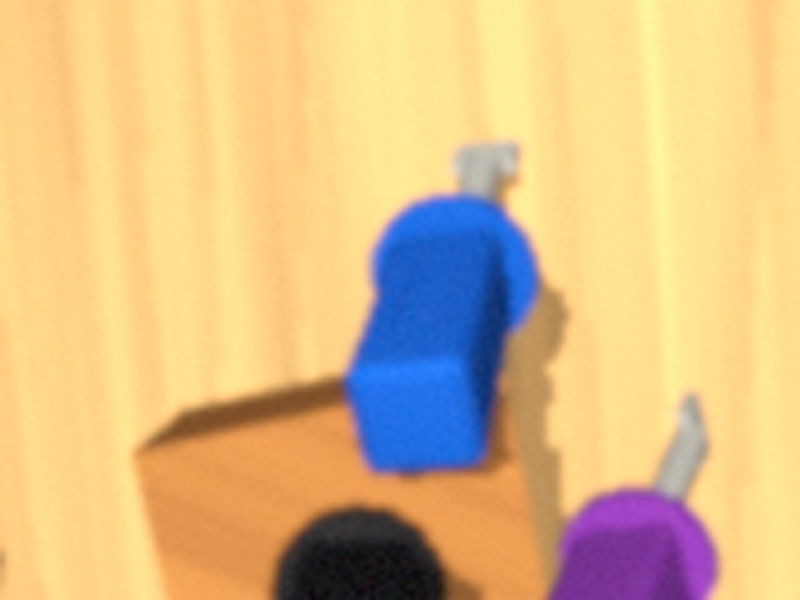

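```bash
python3 crop.py w13 280 140 400 230 3; python3 crop.py t13 340 190 430 270 2; python3 crop.py w1 230 100 420 240 2
```

```text
6 pics/w13_c280.png
7 pics/t13_c340.png
4 pics/w1_c230.png
```

View pics/w13_c280.png

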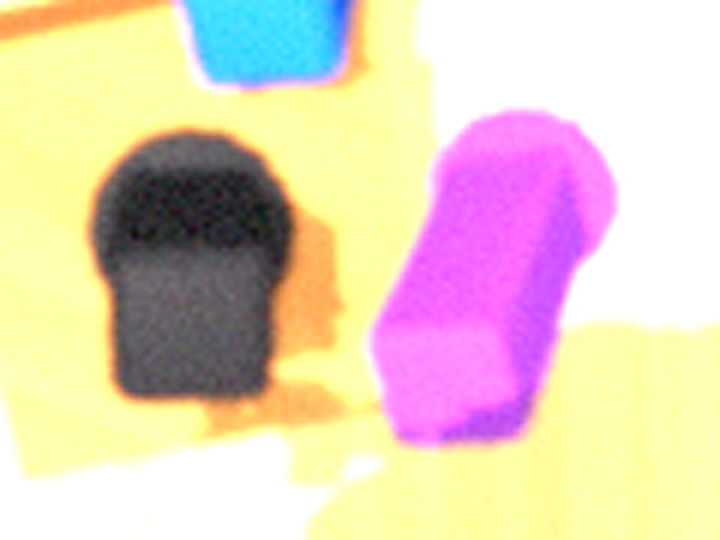

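View pics/t13_c340.png

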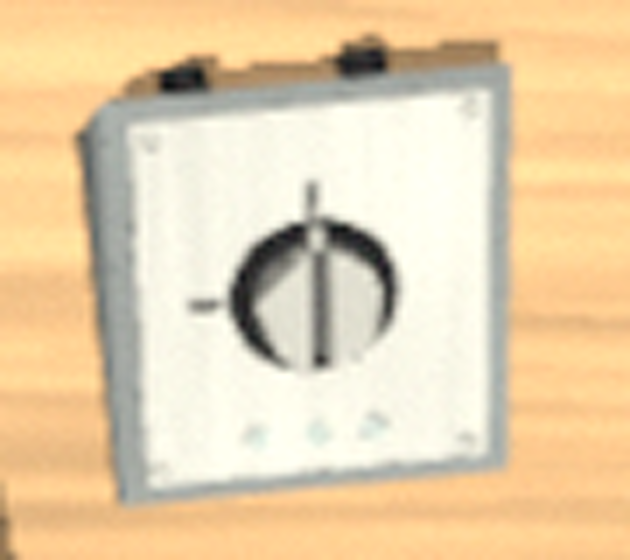

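```bash
python3 -c "
from h import *
c=np.load('w13cal.npy',allow_pickle=True).item()
f=lambda u,v:(280-.5+u/6,140-.5+v/6)
print(onz(c,[f(190,322)],174,True),onz(c,[f(192,230)],108,True))
from station import env
print(env.observe()['ee_pos'],env.observe()['contact_force'],env.observe()['t'])
env.hand_in()"
```

```text
[[535.96976101 193.13330223 174.        ]] [[536.23399507 192.58250244 108.        ]]
[535.18041043 191.10693981 267.58069862] [-0.06078237 -0.11288716  0.17611595] 19.1167
the job is handed in; nothing more can be done
```

I set the screwdriver's blade in the slot, turned the switch a quarter turn clockwise to its stop, and put the screwdriver back in its stand. I handed the job in at t = 19.1 s of the 51 s allowed. No verdict is reported.

**Insertion:** By the arm's position the blade sat about 9 mm deep in the slot before the turn, with almost no force.

**Switch:** The nose lines up with the top mark in both the wrist and top pictures. The wrist moment rose at the last step, which fits the stop. The nose still lined up after I withdrew the blade and in the last top picture.

**Screwdriver:** The collar is down on the rim. The handle top and collar centres agree within about 0.6 mm over 66 mm, so it stands upright to within about 0.5 degrees. The gripper is clear, about 94 mm above the handle.

**Bystanders:** In the last pictures the bin and roll are in place. The bar and can are partly hidden by the arm, but nothing suggests they moved. I did not measure their shifts in numbers.

**What went wrong:** The three look-alike screwdrivers did not stay where they were. They were upright in the early pictures. After the grasp and lift the yellow one lay flat, and in later pictures the blue and purple ones lean against the stand. I did not see what toppled them. The gripper may have nudged them, or they may simply have been unstable. I left them as they were, so "leave the other things where they are" was not met for these three.

**Disagreement between cameras:** The top camera and the wrist camera differed by about 3 to 4 mm on where the slot was. I followed the wrist camera, whose view of the blade matched the arm's own position, and the insertion went in freely.

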